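Draw a glass slab from its sloping rack and hold it level over the light panel

TASK

Lift the wooden keeper bar off the front of the plywood slab rack and lay it on the cork mat. Then draw the longest of the three glass slabs out of its pocket, turn it level and hold it over the middle of the light panel, about 12 cm up, without disturbing the other slabs or anything else on the bench. Finish while still holding the slab there in the gripper, level and still.

Things in the scene. Friction and masses are not known exactly. Their poses are not given: they have to be found in the camera images.
- rack: fixed plywood rack, 160 x 400 mm footprint. Origin: centre of its underside, on the bench; x points to its back (away from the robot), y to its left along the row of pockets, z up. Three pockets at y = -100, 0 and +100 mm hold one slab each, leaning back: the faces rise towards +x at 40 degrees from level. Behind each slab is only a rib 26 mm wide, so fingers may reach past its long sides.
- rack_pocket (a point): bottom of the rack's middle pocket, where the lower edge of the slab's back face rests; axes as the rack. Each pocket encloses only the lowest 20 mm of its slab (lip in front, dividers 2 mm off each side), so a slab leaves it by sliding at least 25 mm up the slope. The rack's fixed end posts, 98 mm high, 16 mm thick, stand 178 mm to either side of it.
- slab_long_mid (a point): centre of the longest glass slab, a plain green rectangular slab 112 mm long (x, up the slope), 50 mm wide (y), 16 mm thick (z, square to its face, up and towards the robot), 0.22 kg. It stands in any one of the three pockets. A cross bar of the rack runs 18 mm behind its back face, 81 to 103 mm up from its lower edge.
- slab_short_mid (a point): centre of a shorter rectangular slab of the same glass, 72 x 50 x 16 mm, in another pocket; same axes. Leave alone.
- slab_arched_mid (a point): centre of a slab of the same glass with a rounded top, 78 x 50 x 16 mm, in another pocket; same axes. Leave alone.
- bar_knob (a point): centre of the upright grip block in the middle of the keeper bar; the block is 24 (x) x 30 (y) x 44 mm high (z). The bar's underside is 36 mm below this point.
- bar: the loose wooden keeper bar, 376 mm long (y), 24 mm wide (x), 14 mm high without its grip block, 0.11 kg; origin at the middle of its underside. At the start it lies across the front of all slabs, 88 mm above the bench, in notches 10 mm deep in the rack's end posts; it lifts straight up.
- cork_mat: fixed cork mat, 130 (x) x 420 (y) x 4 mm, flat on the bench in front of the rack; origin: centre of its underside.
- panel_top (a point): centre of the white top of the fixed light panel, 160 (x) x 200 (y) mm, top 14 mm above the bench.
- slab_long: the longest glass slab as a whole; origin at the middle of its lower edge on its back face, axes as for its centre.
- dish: shallow clear round dish, 84 mm across, 18 mm high; origin at its underside. Leave alone.
- pliers: pliers with two orange handles, about 155 mm long, 14 mm high, lying flat; origin at its underside. Leave alone.
- marker: marker pen, 130 mm long, 12 mm thick, lying flat; origin at its underside. Leave alone.
- foil_roll: flat roll of copper foil, 70 mm across, 14 mm high; origin at its underside. Leave alone.
There are look-alikes about, which are no part of the job. What is shaped like the slab_long but blue or purple is not meant.

How it is judged:
By the outcome, as a careful person would: the job done as asked, in the order asked, and still so for the second after the job is handed in, while the arm keeps its last pose, push and grip.
It also fails if it takes over 58 s, if anything falls off the work surface, if the arm or the gripper's body presses on something with over 40 N, if the wrist force passes 120 N, or if a joint passes its speed limit or range.

ROBOT

A 6-joint arm with a two-finger parallel gripper is mounted at the origin on the work surface. World frame = base frame: x ahead of the robot, y to its left, z up, the work surface at z = 0. Lengths are in m, angles in rad, forces in N, time in s.
With the tool pointing down it reaches from about 0.3 to 0.775 m from the base axis. Payload 14.6 kg.
Tool frame: the origin (TCP) lies at the very end of the fingers, on their centre line; the grasp point (between the pads) lies 19 mm behind it; y points along the fingers, x is the direction in which the jaws open and shut, and the axes are right-handed (so a half turn about y gives the same grasp; the last joint's range is limited). The gripper opens to 94 mm and grips with 3 to 60 N. Pads are 16 mm wide; open, the fingers measure 119 mm over their backs; the gripper's body (75 mm by 177 mm) begins 78 mm behind the grasp point.
Start: joints at [-1.239, 0.3, 1.521, -0, 1.321, -0.067], TCP at [0.214, -0.507, 0.166] pointing down, gripper open.
Joint ranges: [-3.03, 3.03], [-0.79, 2.21], [0.23, 2.52], [-1.04, 4.18], [0, 3.07], [-2.55, 2.55]. Speed limits (rad/s): [2.22, 2.22, 2.57, 3.14, 3.14, 3.14].

INTERFACE

Orientations are given as [roll, pitch, yaw] about the fixed x, y, z axes, in that order (R = Rz(yaw) Ry(pitch) Rx(roll)).
In Python, from station import get_obs, cams, hand_in gives the robot as it stands. The module is installed in compiled form; this text tells all that it offers.
- The arm moves only by the tool step_arm, never from a script. Its argument "plan" is a list of rows, each an object with "grip": the closure, from -1 (fully open) to 1 (shut), so that 0 is half open; "slide": the shift along the tool's x, y, z in m, a list of three; "spin": the turn about the tool's y in degrees. A call has 1 to 20 rows; each row shifts and turns the commanded pose from where the row before left it, along the tool's axes as they then stand; what a row does not reach is not made up. A row lasts 1/12 s, in which the tool goes at most 41.7 mm and 7.16 degrees, less where a joint would pass 70% of its speed; a pose out of reach is approached as far as the arm can. A call is refused whole if a number of a shift passes 0.0417 or a number of a turn 7.16, either way. A call with a gripper value outside its range is refused whole. The fingers move at their own pace and stop on an object; "force" is the grip in N (left out, the last holds). Time passes only in rows, so rows that do not move let the fingers close. It gives the time, the measured TCP pose, the force and the opening at its end, in the units of the state.
- get_obs(): the state, without advancing time (a new reading comes with each control period).
- cams.camera(name): name is "side" or "top"; returns the picture (400x640x3 uint8, blue, green, red); there is no depth.
- cams.calibration(name): a dict with "K" (3x3 intrinsics, pixels), "k1" (the pictures are not rectified: a ray, as slopes to the right and down, at radius r is drawn at 1 + k1 r^2 times it, then the intrinsics apply), "T" (4x4, takes a point from camera to world coordinates). Camera axes: x right, y up, looking along -z (the intrinsics and any distortion apply to the point x, -y, -z); pixel columns grow to the right and rows downward; lengths in m; the calibration is good to about 2 mm. A picture is of the moment at which its call begins. calibration takes no time and is no camera call.
- hand_in(): hands the job in, once; it reports no verdict.
The state is a dict: "time_s": time; "qpos": joint angles; "joint_vel": joint speeds; "tau": joint torques, N m; "ee_pos": TCP position; "eef_rot": TCP orientation; "force": force on the tool from outside, world axes, zero at the start; "moment": the same for the moment, N m; "grip_width": finger opening in m.
Only numpy, scipy, OpenCV 4.12 (cv2) and the standard library are available. Lean on these libraries where they do the work, as an engineer would, in place of code of your own. Each camera call takes 0.05 s, during which the arm holds its last target.

## Working session

There is one attempt and no reset: what is moved stays moved. The work goes in short steps, Python scripts to look and compute and a tool call to move; the robot and the scene stay as the last step left them, time stands still between calls to the robot, and variables do not carry over. Pictures are saved under pics/ and viewed, and the job is handed in when it is done.

Besides the shell and the picture viewer there is one more tool, called after "Call:" as name(argument=value, ...) on one line, values as JSON. step_arm: Moves the arm, as the interface text tells. Its arguments: {"type":"object","properties":{"plan":{"type":"array","items":{"type":"object","properties":{"grip":{"type":"number"},"slide":{"type":"array","items":{"type":"number"}},"spin":{"type":"number"}}}},"force":{"type":"number"}},"required":["plan"]}

```bash
mkdir -p pics; ls; python3 - <<'E'
from station import get_obs, cams
import cv2
print(get_obs())
for n in ("side","top"):
    im=cams.camera(n); cv2.imwrite(f"pics/{n}0.png",im)
    c=cams.calibration(n); print(n,c)
E
```

```text
pics
{'time_s': 0.0, 'qpos': array([-1.23859593e+00,  3.00479692e-01,  1.52155842e+00,  2.04859214e-05,
        1.32070288e+00, -6.65932202e-02]), 'joint_vel': array([-0.00046403, -0.00148367,  0.00033357,  0.00018245, -0.00014138,
       -0.00103063]), 'tau': array([ 9.93416070e-04, -5.31802905e+01, -3.52731979e+01,  7.09346356e-02,
        2.43740890e-02, -1.27939261e-04]), 'ee_pos': array([ 0.2134775 , -0.50655562,  0.16579123]), 'eef_rot': array([-1.57070011e+00,  1.14447708e-03, -1.17200773e+00]), 'force': array([-0.22945044, -0.13184159, -1.48675018]), 'moment': array([ 0.01227422, -0.00312902,  0.00833432]), 'grip_width': 0.09424103392055191}
side {'K': array([[399.82339492,   0.        , 314.65610065],
       [  0.        , 399.82339492, 203.05562634],
       [  0.        ,   0.        ,   1.        ]]), 'k1': 0.0060318714383173115, 'T': array([[-0.84021252,  0.37670946, -0.39004219,  0.13858821],
       [-0.54215281, -0.59770526,  0.5906088 ,  0.65809654],
       [-0.01064235,  0.70769937,  0.70643353,  0.81127653],
       [ 0.        ,  0.        ,  0.        ,  1.        ]])}
top {'K': array([[419.8771081 ,   0.        , 316.72560192],
       [  0.        , 419.8771081 , 196.39954644],
       [  0.        ,   0.        ,   1.        ]]), 'k1': -0.057092986683490034, 'T': array([[ 0.07473601,  0.97356573, -0.21583395,  0.23724009],
       [-0.99719882,  0.07361647, -0.01323326,  0.06650369],
       [ 0.00300548,  0.21621837,  0.9763404 ,  1.39015283],
       [ 0.        ,  0.        ,  0.        ,  1.        ]])}
```

View pics/side0.png

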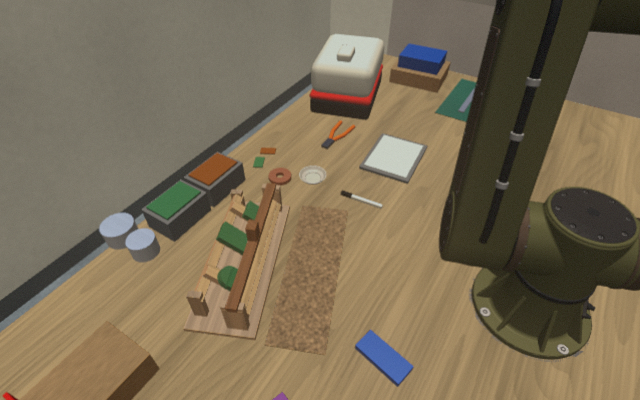

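View pics/top0.png

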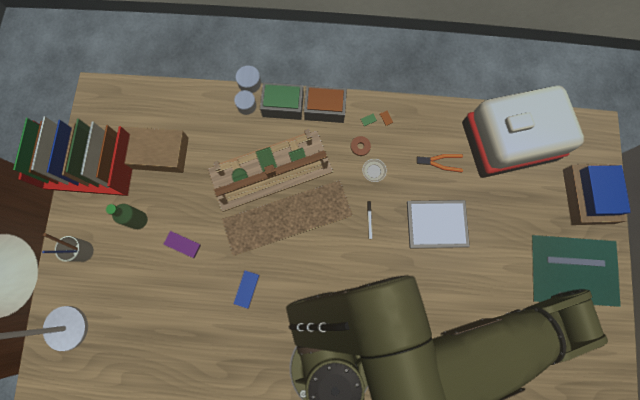

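The side view shows the rack around (240,265), the bar knob at (253,230), the cork mat at (312,275) and the panel at (394,157). The top view shows the rack around (270,168), the mat at (287,216) and the panel at (438,224). There are look-alikes: a blue slab at top (247,289), a purple slab at top (181,244), and small green and copper scraps at top (369,120). Next I'll take close crops of the rack.

```bash
python3 - <<'E'
import cv2
a=cv2.imread("pics/side0.png")[170:345,170:360]; cv2.imwrite("pics/side_c.png",cv2.resize(a,None,fx=4,fy=3.4285,interpolation=cv2.INTER_CUBIC) if 0 else cv2.resize(a[:150],None,fx=4,fy=4,interpolation=cv2.INTER_CUBIC))
b=cv2.imread("pics/top0.png")[125:265,195:365]; cv2.imwrite("pics/top_c.png",cv2.resize(b,None,fx=4,fy=4,interpolation=cv2.INTER_CUBIC))
a=cv2.imread("pics/side0.png")[215:345,170:360]; cv2.imwrite("pics/side_c2.png",cv2.resize(a,None,fx=4,fy=4,interpolation=cv2.INTER_CUBIC))
E
```

```text
(no output)
```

View pics/side_c.png

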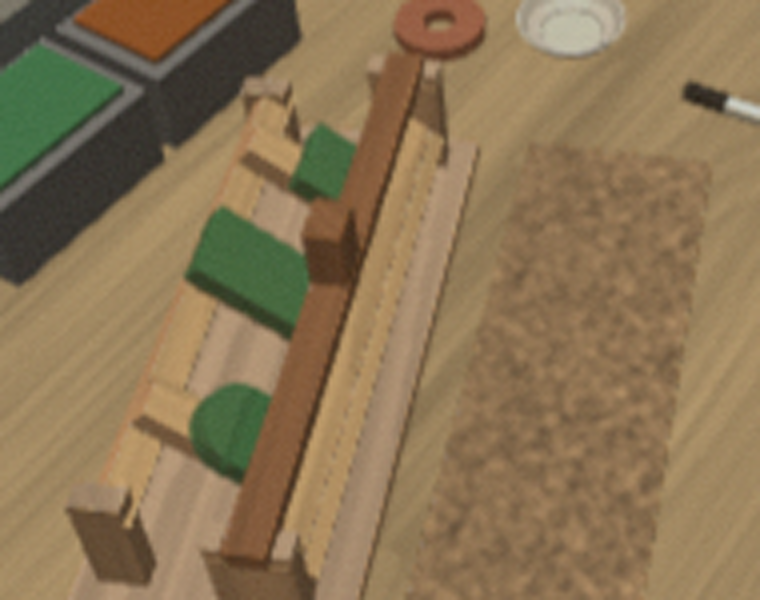

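View pics/side_c2.png

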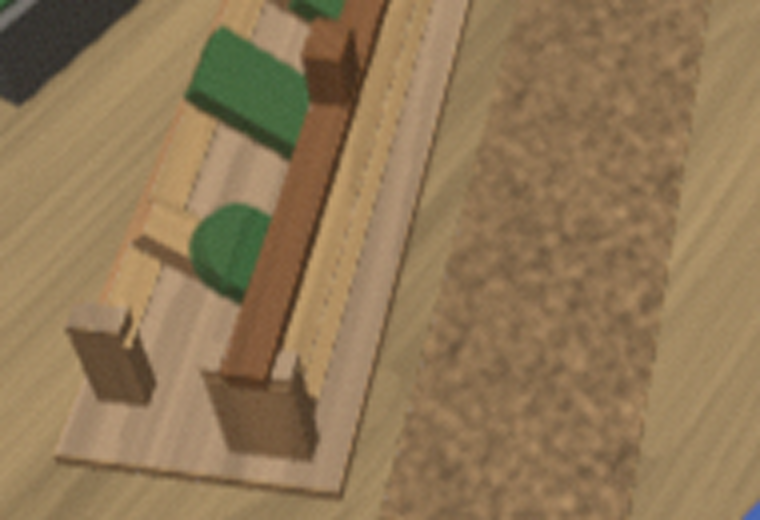

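View pics/top_c.png

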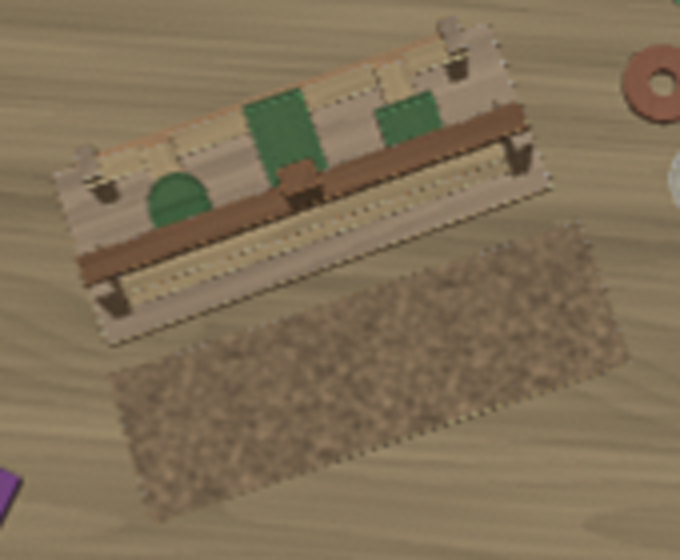

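The two outer slabs are clearly shorter: the arched one is at side px (229,277) and the short one at side (252,210). The long green one is in the middle pocket at side (232,237), top (267,159). The blue and purple ones lie loose on the bench, so the middle slab is the one I want. Next I'll measure poses.

```bash
cat > h.py <<'E'
import numpy as np, cv2
from scipy.optimize import least_squares
from station import get_obs, cams
C={n:cams.calibration(n) for n in("side","top")}
def ray(n,p):
    c=C[n];K=c["K"];d=np.array([(p[0]-K[0,2])/K[0,0],(p[1]-K[1,2])/K[1,1]]);u=d.copy()
    for _ in range(20): u=d/(1+c["k1"]*(u@u))
    T=c["T"];return T[:3,3],T[:3,:3]@np.array([u[0],-u[1],-1.])
def atz(n,p,z):
    o,d=ray(n,p);return o+d*(z-o[2])/d[2]
def proj(n,X):
    c=C[n];T=c["T"];X=np.atleast_2d(X);q=(X-T[:3,3])@T[:3,:3]
    u=np.c_[q[:,0],-q[:,1]]/(-q[:,2:]);r2=(u**2).sum(1,keepdims=True);u=u*(1+c["k1"]*r2)
    return u@np.diag(np.diag(C[n]["K"])[:2])+C[n]["K"][:2,2]
def tri(ps):
    A=np.zeros((3,3));b=np.zeros(3)
    for n,p in ps:
        o,d=ray(n,p);d=d/np.linalg.norm(d);M=np.eye(3)-np.outer(d,d);A+=M;b+=M@o
    return np.linalg.solve(A,b)
def crop(u,v,x0,y0,s=4): return ((u+.5)/s-.5+x0,(v+.5)/s-.5+y0)
E
python3 - <<'E'
from h import *
np.set_printoptions(precision=4,suppress=True)
t=lambda u,v:crop(u,v,195,125); s=lambda u,v:crop(u,v,170,170); s2=lambda u,v:crop(u,v,170,215)
print("rack base top", *[atz("top",t(*p),0.008) for p in [(112,345),(553,187),(490,27),(55,175)]],sep="\n")
print("rack base side (front -y, front+y, back +y)",*[atz("side",p,0.004) for p in [s(478,145),s2(341,496),s2(57,459)]],sep="\n")
print("mat",*[atz("top",t(*p),0.004) for p in [(112,375),(575,222),(628,358),(158,520)]],sep="\n")
print("bar ends",*[atz("top",t(*p),0.102) for p in [(80,257),(92,283),(520,103),(527,127)]],sep="\n")
print("knob top",*[atz("top",t(*p),0.146) for p in [(279,167),(314,160),(323,180)]],sep="\n")
print("knob top side",*[atz("side",s(*p),0.146) for p in [(308,206),(345,200),(355,228),(306,235)]],sep="\n")
for n,x0,y0,w,h in(("side",350,125,90,65),("top",395,190,90,70)):
    im=cv2.imread(f"pics/{n}0.png")[y0:y0+h,x0:x0+w]; cv2.imwrite(f"pics/panel_{n}.png",cv2.resize(im,None,fx=4,fy=4,interpolation=cv2.INTER_CUBIC))
E
```

```text
rack base top
[0.4694 0.3962 0.008 ]
[0.6343 0.0367 0.008 ]
[0.7751 0.1012 0.008 ]
[0.613  0.4636 0.008 ]
rack base side (front -y, front+y, back +y)
[0.6395 0.0314 0.004 ]
[0.4701 0.3956 0.004 ]
[0.6142 0.4621 0.004 ]
mat
[0.4447 0.394  0.004 ]
[0.606  0.0159 0.004 ]
[ 0.4918 -0.0359  0.004 ]
[0.3276 0.3416 0.004 ]
bar ends
[0.522  0.4078 0.102 ]
[0.5018 0.3957 0.102 ]
[0.6754 0.0699 0.102 ]
[0.6556 0.0629 0.102 ]
knob top
[0.5947 0.2516 0.146 ]
[0.6024 0.2252 0.146 ]
[0.5869 0.2167 0.146 ]
knob top side
[0.6046 0.2324 0.146 ]
[0.5898 0.2176 0.146 ]
[0.5717 0.2312 0.146 ]
[0.5915 0.2499 0.146 ]
```

```bash
python3 - <<'E'
import cv2,numpy as np
a=cv2.imread("pics/panel_side.png");b=cv2.imread("pics/panel_top.png")
b=cv2.resize(b,(a.shape[1],int(b.shape[0]*a.shape[1]/b.shape[1])))
cv2.imwrite("pics/panels.png",np.vstack([a,b]))
E
```

```text
(no output)
```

View pics/panels.png

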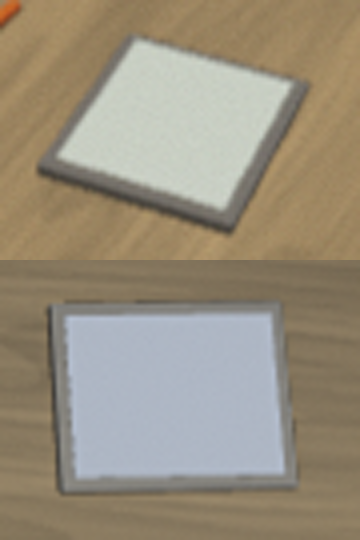

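```bash
python3 - <<'E'
import cv2,numpy as np
a=cv2.imread("pics/side0.png")[210:265,205:270];b=cv2.imread("pics/top0.png")[135:185,245:295]
a=cv2.resize(a,None,fx=10,fy=10,interpolation=cv2.INTER_CUBIC);b=cv2.resize(b,None,fx=10,fy=10,interpolation=cv2.INTER_CUBIC)
f=lambda x:cv2.convertScaleAbs(x,alpha=1.8)
cv2.imwrite("pics/za.png",f(a));cv2.imwrite("pics/zb.png",f(b))
E
```

```text
(no output)
```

View pics/za.png

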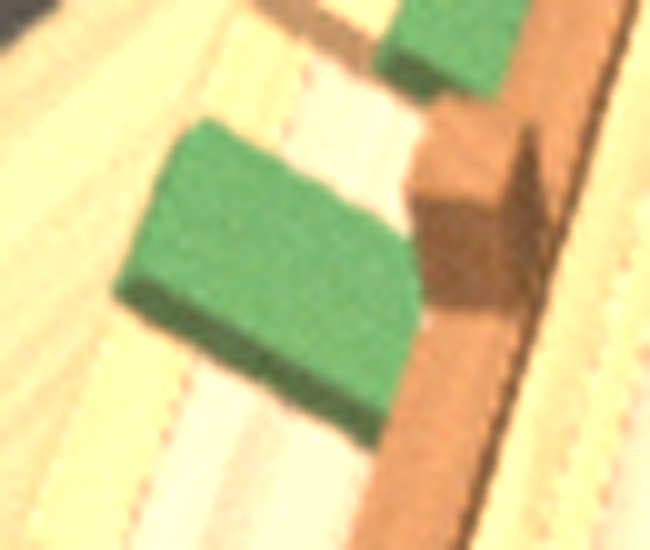

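View pics/zb.png

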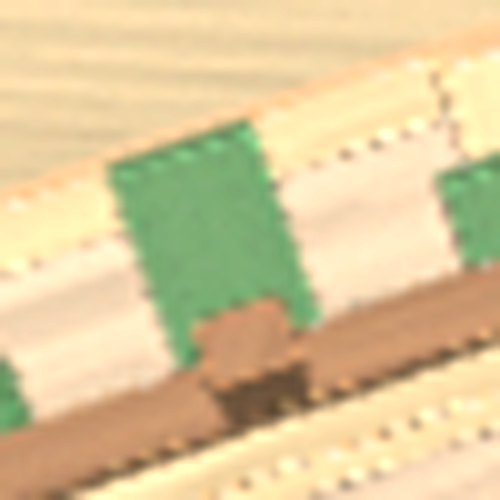

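```bash
cat > fit.py <<'E'
from h import *
np.set_printoptions(precision=4,suppress=True)
t=lambda u,v:crop(u,v,195,125); s=lambda u,v:crop(u,v,170,170); s2=lambda u,v:crop(u,v,170,215)
za=lambda u,v:crop(u,v,205,210,10); zb=lambda u,v:crop(u,v,245,135,10)
c,sn=np.cos(np.radians(40)),np.sin(np.radians(40))
obs=[("base",-1,1,"top",t(112,345)),("base",-1,-1,"top",t(553,187)),("base",1,-1,"top",t(490,27)),("base",1,1,"top",t(55,175)),
("base",-1,-1,"side",s(478,145)),("base",-1,1,"side",s2(343,490)),("base",1,1,"side",s2(57,456)),
("bar",1,1,"top",t(78,258)),("bar",-1,1,"top",t(92,284)),("bar",1,-1,"top",t(520,103)),("bar",-1,-1,"top",t(527,127)),
("bar",1,1,"side",s2(222,375)),("bar",-1,1,"side",s2(268,382)),
("knob",1,1,"top",zb(192,320)),("knob",1,-1,"top",zb(278,298)),("knob",-1,-1,"top",zb(303,360)),("knob",-1,1,"top",zb(212,385)),
("knob",1,-1,"side",za(430,105)),("knob",-1,-1,"side",za(528,123)),("knob",-1,1,"side",za(503,203)),("knob",1,1,"side",za(412,193)),
("sf",0,-1,"side",za(200,118)),("sf",0,1,"side",za(122,280)),("sb",0,1,"top",zb(110,165)),("sb",0,-1,"top",zb(250,122)),("sf",0,1,"top",zb(114,182)),("sf",0,-1,"top",zb(262,146)),("sb",0,1,"side",za(116,294))]
def model(p,k,i,j):
    x,y,th,tb,bx,px,pz,sy,by=p
    if k=="base": q=(i*.08,j*.2,tb)
    if k=="bar": q=(bx+i*.012,by+j*.188,.102)
    if k=="knob": q=(bx+i*.012,by+j*.015,.146)
    if k=="sf": q=(px+.112*c-.016*sn,sy+j*.025,pz+.112*sn+.016*c)
    if k=="sb": q=(px+.112*c,sy+j*.025,pz+.112*sn)
    R=np.array([[np.cos(th),-np.sin(th)],[np.sin(th),np.cos(th)]])
    return np.r_[R@q[:2]+[x,y],q[2]]
def res(p): return np.concatenate([proj(n,model(p,k,i,j))[0]-np.array(q) for k,i,j,n,q in obs])
r=least_squares(res,[.62,.25,.43,.008,-.02,-.04,.02,0,0],loss="soft_l1")
if __name__=="__main__":
    print(r.x,np.degrees(r.x[2]))
    e=res(r.x).reshape(-1,2)
    for o,ee in zip(obs,e): print(o[:4],ee)
    p=r.x;R=np.array([[np.cos(p[2]),-np.sin(p[2])],[np.sin(p[2]),np.cos(p[2])]])
    print("knob",R@[p[4],p[8]]+p[:2]); 
    sc=np.array([p[5]+.056*c-.008*sn,p[7]]);print("slab c",R@sc+p[:2],p[6]+.056*sn+.008*c)
    tm=lambda u,v:atz("top",t(u,v),.004)[:2]
    m=np.array([tm(*q) for q in [(112,375),(575,222),(628,358),(158,520)]]);print("mat",m.mean(0))
    pan_t=[(47,303-260),(282,301-260),(298,487-260),(60,492-260)]; 
    pt=np.array([atz("top",crop(*q,395,190),.014)[:2] for q in pan_t]);ps=np.array([atz("side",crop(*q,350,125),.014)[:2] for q in [(130,35),(310,82),(232,222),(40,168)]])
    print("panel",pt,pt.mean(0),ps,ps.mean(0),sep="\n")
E
python3 fit.py
```

```text
[ 0.6243  0.248   0.4338  0.0089 -0.038  -0.0403  0.0353  0.0023  0.0035] 24.853863363325143
('base', -1, 1, 'top') [-0.0297  0.4665]
('base', -1, -1, 'top') [ 1.1531 -0.4085]
('base', 1, -1, 'top') [ 0.4315 -1.6509]
('base', 1, 1, 'top') [ 0.057  -0.0199]
('base', -1, -1, 'side') [ 0.6633 -0.3931]
('base', -1, 1, 'side') [0.0623 1.0966]
('base', 1, 1, 'side') [-0.4703  0.3227]
('bar', 1, 1, 'top') [-0.5014  0.2055]
('bar', -1, 1, 'top') [-1.7208  0.6434]
('bar', 1, -1, 'top') [ 0.1487 -0.8346]
('bar', -1, -1, 'top') [ 1.0536 -0.1798]
('bar', 1, 1, 'side') [-0.4857  0.4364]
('bar', -1, 1, 'side') [-0.2835  0.1143]
('knob', 1, 1, 'top') [-0.1685  0.3225]
('knob', 1, -1, 'top') [ 0.405  -0.7541]
('knob', -1, -1, 'top') [0.4704 0.0451]
('knob', -1, 1, 'top') [0.3648 0.8459]
('knob', 1, -1, 'side') [ 0.3649 -0.6771]
('knob', -1, -1, 'side') [ 0.8889 -1.4707]
('knob', -1, 1, 'side') [0.1615 0.4567]
('knob', 1, 1, 'side') [-1.2986  0.3985]
('sf', 0, -1, 'side') [ 0.6891 -0.2564]
('sf', 0, 1, 'side') [ 1.9568 -0.272 ]
('sb', 0, 1, 'top') [-0.3409  0.1697]
('sb', 0, -1, 'top') [ 0.3602 -0.7334]
('sf', 0, 1, 'top') [-0.2447  0.1161]
('sf', 0, -1, 'top') [-0.1893 -1.5463]
('sb', 0, 1, 'side') [-0.8208  1.3503]
knob [0.5884 0.2352]
slab c [0.621  0.2491] 0.07740825444965356
mat [0.4675 0.1789]
panel
[[ 0.5505 -0.2163]
 [ 0.5673 -0.4157]
 [ 0.4109 -0.4292]
 [ 0.3927 -0.2318]]
[ 0.4803 -0.3233]
[[ 0.5665 -0.4135]
 [ 0.4123 -0.4316]
 [ 0.3967 -0.2377]
 [ 0.5475 -0.2171]]
[ 0.4807 -0.325 ]
```

Both cameras agree on the panel centre: (0.480, -0.324), with a yaw of about 4.8°. The rack yaw is 24.9°, and its sides come out at about 399 x 158 mm against the stated 400 x 160. The knob is at (0.588, 0.235) and the long slab's centre at (0.621, 0.249, 0.077). The mat is centred at (0.4675, 0.179), yaw about 23.3°.

The moves only allow spin about the tool's y axis, so the tool stays vertical. To level the slab, I'll pivot it in the grip against a fixed edge. First I'll fetch the bar.

Call:
step_arm(plan=[{"grip":-1,"slide":[0,-0.04,0],"spin":-2.0},{"grip":-1,"slide":[0,-0.04,0]},{"grip":-1,"slide":[-0.0206,0,0.026]},{"grip":-1,"slide":[-0.0206,0,0.026]},{"grip":-1,"slide":[-0.0206,0,0.026]},{"grip":-1,"slide":[-0.0206,0,0.026]},{"grip":-1,"slide":[-0.0206,0,0.026]},{"grip":-1,"slide":[-0.0206,0,0.026]},{"grip":-1,"slide":[-0.0206,0,0.026]},{"grip":-1,"slide":[-0.0206,0,0.026]},{"grip":-1,"slide":[-0.0206,0,0.026]},{"grip":-1,"slide":[-0.0206,0,0.026]},{"grip":-1,"slide":[-0.0206,0,0.026]},{"grip":-1,"slide":[-0.0206,0,0.026]},{"grip":-1,"slide":[-0.0206,0,0.026]},{"grip":-1,"slide":[-0.0206,0,0.026]},{"grip":-1,"slide":[-0.0206,0,0.026]},{"grip":-1,"slide":[-0.0206,0,0.026]},{"grip":-1,"slide":[-0.0206,0,0.026]},{"grip":-1,"slide":[-0.0206,0,0.026]}], force=25)

```text
schema error: expected keys grip, slide, spin
```

Call:
step_arm(plan=[{"grip":-1,"slide":[0,-0.04,0],"spin":-2.0},{"grip":-1,"slide":[0,-0.04,0],"spin":0},{"grip":-1,"slide":[-0.0206,0,0.026],"spin":0},{"grip":-1,"slide":[-0.0206,0,0.026],"spin":0},{"grip":-1,"slide":[-0.0206,0,0.026],"spin":0},{"grip":-1,"slide":[-0.0206,0,0.026],"spin":0},{"grip":-1,"slide":[-0.0206,0,0.026],"spin":0},{"grip":-1,"slide":[-0.0206,0,0.026],"spin":0},{"grip":-1,"slide":[-0.0206,0,0.026],"spin":0},{"grip":-1,"slide":[-0.0206,0,0.026],"spin":0},{"grip":-1,"slide":[-0.0206,0,0.026],"spin":0},{"grip":-1,"slide":[-0.0206,0,0.026],"spin":0},{"grip":-1,"slide":[-0.0206,0,0.026],"spin":0},{"grip":-1,"slide":[-0.0206,0,0.026],"spin":0},{"grip":-1,"slide":[-0.0206,0,0.026],"spin":0},{"grip":-1,"slide":[-0.0206,0,0.026],"spin":0},{"grip":-1,"slide":[-0.0206,0,0.026],"spin":0},{"grip":-1,"slide":[-0.0206,0,0.026],"spin":0},{"grip":-1,"slide":[-0.0206,0,0.026],"spin":0},{"grip":-1,"slide":[-0.0206,0,0.026],"spin":0}], force=25)

```text
time_s: 1.77
ee_pos: [0.4827, 0.028, 0.2462]
eef_rot: [-1.571, 0.0, -1.137]
force: [0.0, -0.2, 0.3]
grip_width: 0.0941
```

Call:
step_arm(plan=[{"grip":-1,"slide":[-0.0182,0,0.023],"spin":0},{"grip":-1,"slide":[-0.0182,0,0.023],"spin":0},{"grip":-1,"slide":[-0.0182,0,0.023],"spin":0},{"grip":-1,"slide":[-0.0182,0,0.023],"spin":0},{"grip":-1,"slide":[-0.0182,0,0.023],"spin":0},{"grip":-1,"slide":[-0.0182,0,0.023],"spin":0},{"grip":-1,"slide":[-0.0182,0,0.023],"spin":0},{"grip":-1,"slide":[-0.0182,0,0.023],"spin":0},{"grip":-1,"slide":[0,0.03,0],"spin":0},{"grip":-1,"slide":[0,0.03,0],"spin":0},{"grip":-1,"slide":[0,0,0],"spin":0}])

```text
time_s: 2.68
ee_pos: [0.5859, 0.2354, 0.1798]
eef_rot: [-1.581, 0.001, -1.136]
force: [-0.3, -0.4, -0.9]
grip_width: 0.0939
```

```bash
python3 - <<'E'
from h import *
import cv2
a=cams.camera("side");b=cams.camera("top");cv2.imwrite("pics/s1.png",a);cv2.imwrite("pics/t1.png",b)
o=get_obs();print(o["time_s"],o["ee_pos"],o["eef_rot"])
print(proj("side",o["ee_pos"]),proj("top",o["ee_pos"]))
cv2.imwrite("pics/c1.png",np.vstack([cv2.resize(a[150:300,180:380],None,fx=3,fy=2*1.0,interpolation=2) if 0 else cv2.resize(a[150:250,180:380],None,fx=3,fy=3),cv2.resize(b[110:210,190:390],None,fx=3,fy=3)]))
E
```

```text
2.7833 [0.58791627 0.23555491 0.18637129] [-1.57248537e+00  1.66373965e-04 -1.13719123e+00]
[[249.19862521 212.48361493]] [[267.86783195 165.08385408]]
```

View pics/c1.png

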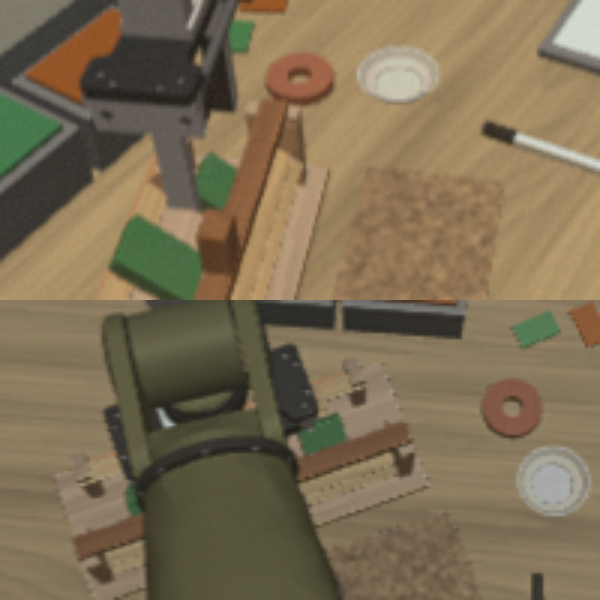

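The side crop shows both fingers straddling the knob line along the bar, with the knob top at crop (215,215). The projected TCP is over the knob. Going down to grip.

Call:
step_arm(plan=[{"grip":-1,"slide":[0,0.02,0],"spin":0},{"grip":-1,"slide":[0,0.02,0],"spin":0},{"grip":-1,"slide":[0,0.02,0],"spin":0},{"grip":-0.6,"slide":[0,0.01,0],"spin":0},{"grip":0,"slide":[0,0.007,0],"spin":0},{"grip":1,"slide":[0,0,0],"spin":0},{"grip":1,"slide":[0,0,0],"spin":0},{"grip":1,"slide":[0,0,0],"spin":0},{"grip":1,"slide":[0,0,0],"spin":0},{"grip":1,"slide":[0,0,0],"spin":0},{"grip":1,"slide":[0,0,0],"spin":0}], force=25)

```text
time_s: 3.7
ee_pos: [0.5883, 0.2358, 0.1098]
eef_rot: [-1.57, -0.0, -1.137]
force: [-0.4, -0.7, -0.2]
grip_width: 0.0444
```

Call:
step_arm(plan=[{"grip":1,"slide":[0,0,0],"spin":0},{"grip":1,"slide":[0,0,0],"spin":0},{"grip":1,"slide":[0,0,0],"spin":0},{"grip":1,"slide":[0,0,0],"spin":0},{"grip":1,"slide":[0,0,0],"spin":0}])

```text
time_s: 4.12
ee_pos: [0.5882, 0.2358, 0.1093]
eef_rot: [-1.571, 0.0, -1.137]
force: [0.1, -0.4, -0.1]
grip_width: 0.0107
```

The opening is 10.7 mm, less than the knob's 30 mm, so the fingers missed the knob. I'll look before doing anything else.

```bash
python3 - <<'E'
from h import *
a=cams.camera("side");b=cams.camera("top");cv2.imwrite("pics/s2.png",a);cv2.imwrite("pics/t2.png",b)
o=get_obs();print(o["time_s"],o["ee_pos"],o["eef_rot"],o["grip_width"],o["force"])
print(proj("side",o["ee_pos"]))
cv2.imwrite("pics/c2.png",cv2.resize(a[170:290,180:320],None,fx=5,fy=5,interpolation=2))
E
```

```text
4.2167 [0.58815201 0.23574434 0.10929365] [-1.57091704e+00 -5.93543918e-07 -1.13709897e+00] 0.002455123705092548 [-0.40462659 -0.62517872 -0.76537377]
[[253.29296989 235.62930816]]
```

View pics/c2.png

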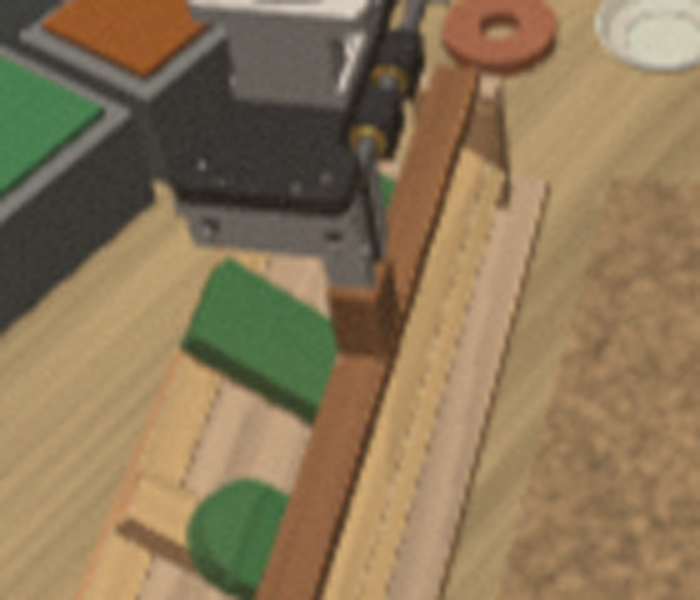

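```bash
python3 - <<'E'
from h import *
p=np.array([.5879,.2355,.1864]);d=np.array([-.42,.907,0]);e=np.array([.907,.42,0])
for k in(.053,-.053,0): print(k,proj("side",p+k*d),proj("side",p+k*e), proj("side",p+k*d+[0,0,.06]))
p=np.array([.588,.2357,.1093]);print([proj("side",p+[0,0,h])[0] for h in (0,.02,.04,.06,.08)])
E
python3 - <<'E'
import cv2,numpy as np
a=cv2.imread("pics/s1.png")[130:260,190:310];cv2.imwrite("pics/c1b.png",cv2.resize(a,None,fx=4.6,fy=4.6,interpolation=2))
E
```

```text
0.053 [[242.74023622 230.78446551]] [[225.56720491 210.19906341]] [[238.54180241 210.69611582]]
-0.053 [[255.16378537 195.64488943]] [[273.1703233  214.75398111]] [[251.93575176 175.55724634]]
0 [[249.2189826  212.46185301]] [[249.2189826  212.46185301]] [[245.54119506 192.33584599]]
[array([253.35636789, 235.64203911]), array([252.30759021, 229.90598502]), array([251.22545074, 223.98845465]), array([250.1083226 , 217.88064648]), array([248.95447081, 211.57317702])]
```

View pics/c1b.png

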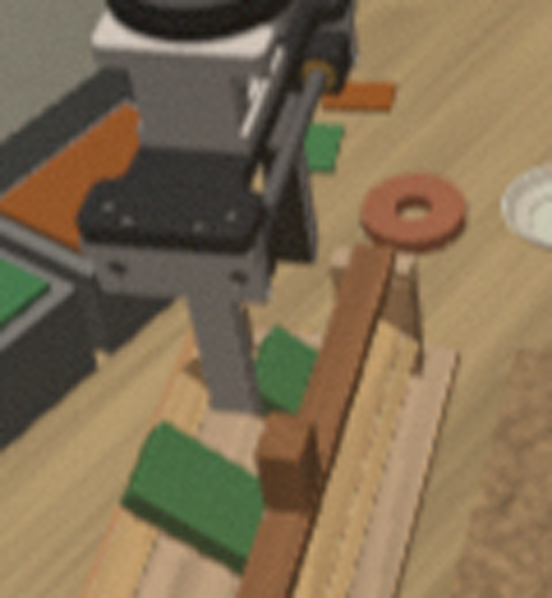

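```bash
python3 - <<'E'
from h import *
a=cv2.imread("pics/t1.png")[100:200,210:320];b=cv2.imread("pics/t2.png")[100:200,210:320]
cv2.imwrite("pics/c3.png",np.hstack([cv2.convertScaleAbs(cv2.resize(x,None,fx=3.6,fy=5.6 if 0 else 3.6,interpolation=2),alpha=1.6) for x in(a,b)]))
d=np.array([-.42,.907,0])
p=np.array([.588,.2357,.1093])
for p in (np.array([.5879,.2355,.1864]),np.array([.588,.2357,.1093])):
  for h in (.097,.137,.177):
    for k in (-.0885,.0885,0): print(h,k,((proj("top",p+k*d+[0,0,h])-[210,100])*3.6)[0], proj("side",p+k*d+[0,0,h])[0])
E
```

```text
0.097 -0.0885 [302.82186978 159.42093191] [253.9464295  151.76638693]
0.097 0.0885 [ 85.08243154 236.72593312] [230.37262857 210.50674763]
0.097 0 [194.46032638 197.82016916] [243.07707099 178.8578718 ]
0.137 -0.0885 [300.17704403 141.36101185] [251.67330953 136.40123412]
0.137 0.0885 [ 74.82208839 221.16368356] [226.76407903 194.80430175]
0.137 0 [188.04102711 180.9857482 ] [240.22333573 163.25534016]
0.177 -0.0885 [297.34497033 122.01559855] [249.23852269 119.9505211 ]
0.177 0.0885 [ 63.82721031 204.48055526] [222.8531059  177.79413533]
0.177 0 [181.1641466  162.94496357] [237.15003851 146.46015113]
0.097 -0.0885 [307.22349653 190.91343937] [257.83889425 178.7293744 ]
0.097 0.0885 [102.81117639 263.81322574] [236.49079259 237.6499033 ]
0.097 0 [205.46915439 227.14776919] [247.94344273 206.04738285]
0.137 -0.0885 [304.88369097 174.99310405] [255.8318121  165.17238224]
0.137 0.0885 [ 93.76754996 250.11296261] [233.36943297 224.07472647]
0.137 0 [199.80535007 212.3189953 ] [245.44755815 192.4098201 ]
0.177 -0.0885 [302.38859738 158.0108744 ] [253.69132512 150.71990056]
0.177 0.0885 [ 84.11740198 235.48868002] [230.00633223 209.45431683]
0.177 0 [193.76326321 196.49492551] [242.77313738 177.80264067]
```

View pics/c3.png

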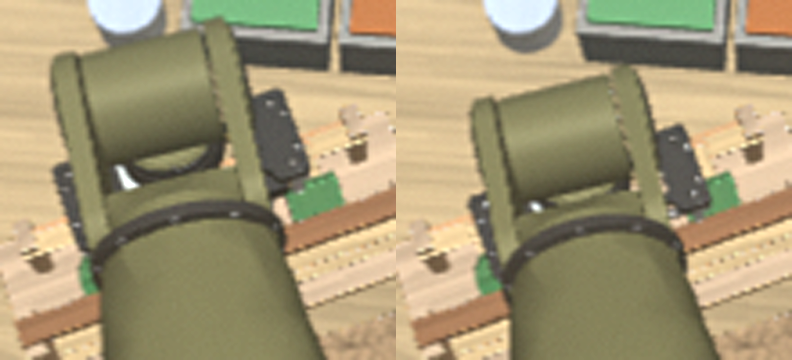

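View pics/s2.png

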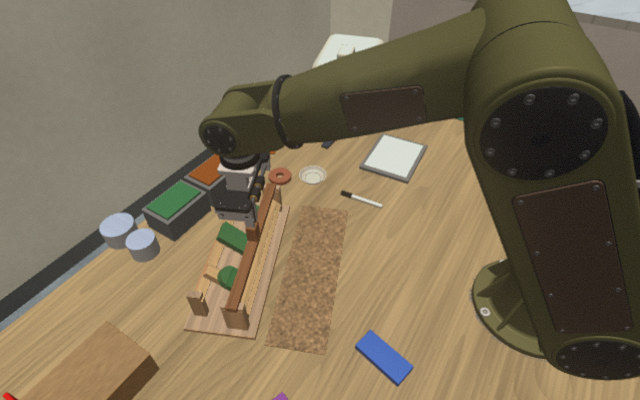

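```bash
python3 - <<'E'
from h import *
d=np.array([-.42,.907,0]);e=np.array([.907,.42,0]);p=np.array([.5879,.2355,.1864])
for dz in(.03,.035,.04,.045):
  print(dz,[((proj("side",p+.0597*d+s*.008*e+[0,0,dz])-[190,130])*4.6)[0].round() for s in(1,-1)],[((proj("side",p+.047*d+s*.008*e+[0,0,dz])-[190,130])*4.6)[0].round() for s in(1,-1)])
p=np.array([.5881,.2357,.1093])
for dz in(.03,.035,.04,.045):
  print(dz,[((proj("side",p+.013*d+s*.008*e+[0,0,dz])-[180,170])*5)[0].round() for s in(1,-1)])
E
python3 - <<'E'
import cv2
a=cv2.imread("pics/s2.png")[205:250,230:275];cv2.imwrite("pics/c2b.png",cv2.convertScaleAbs(cv2.resize(a,None,fx=12,fy=12,interpolation=2),alpha=1.6))
E
```

```text
0.03 [array([211., 428.]), array([247., 432.])] [array([219., 407.]), array([254., 410.])]
0.035 [array([210., 420.]), array([245., 424.])] [array([218., 399.]), array([253., 403.])]
0.04 [array([208., 413.]), array([244., 416.])] [array([216., 391.]), array([251., 395.])]
0.045 [array([206., 405.]), array([242., 408.])] [array([214., 384.]), array([250., 387.])]
0.03 [array([334., 305.]), array([369., 308.])]
0.035 [array([332., 297.]), array([368., 301.])]
0.04 [array([331., 290.]), array([366., 293.])]
0.045 [array([330., 282.]), array([365., 286.])]
```

View pics/c2b.png

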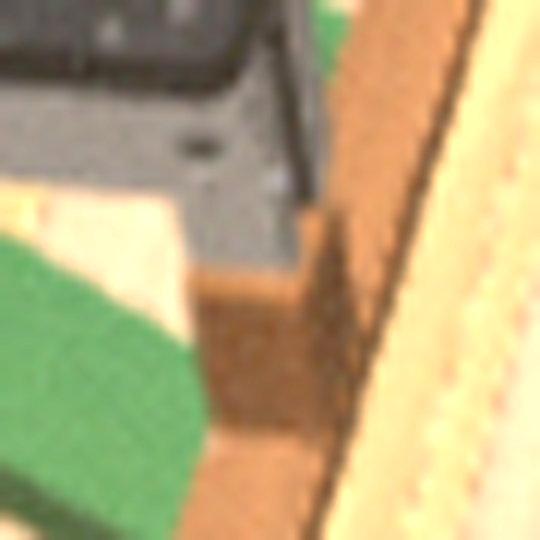

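That explains it. The closed fingertips hang over the knob's top face, with the tip line at crop (190-300,270). The side views (and the gripper body in the top view) all fit the real tips being about 41 mm higher than the reported z, with x and y right to about 3 mm. Nothing was touched. From here I'll use true tip z = reported z + 0.041. I'll open and go down to a reported z of about 0.069.

Call:
step_arm(plan=[{"grip":-0.5,"slide":[0,-0.006,0],"spin":0},{"grip":-0.5,"slide":[0,0,0],"spin":0},{"grip":-0.5,"slide":[0,0,0],"spin":0},{"grip":-0.5,"slide":[0,0,0],"spin":0},{"grip":-0.5,"slide":[0,0,0],"spin":0},{"grip":-0.5,"slide":[0,0,0],"spin":0},{"grip":-0.5,"slide":[0,0,0],"spin":0},{"grip":-0.5,"slide":[0,0,0],"spin":0},{"grip":-0.5,"slide":[0,0,0],"spin":0},{"grip":-0.5,"slide":[0,0,0],"spin":0},{"grip":-0.5,"slide":[0,0,0],"spin":0},{"grip":-0.5,"slide":[0,0,0],"spin":0}])

```text
time_s: 5.22
ee_pos: [0.5882, 0.2358, 0.1154]
eef_rot: [-1.571, 0.0, -1.137]
force: [-0.1, 0.6, -0.4]
grip_width: 0.07
```

Call:
step_arm(plan=[{"grip":-0.5,"slide":[0,0.012,0],"spin":0},{"grip":-0.5,"slide":[0,0.012,0],"spin":0},{"grip":-0.5,"slide":[0,0.012,0],"spin":0},{"grip":-0.5,"slide":[0,0.01,0],"spin":0},{"grip":1,"slide":[0,0,0],"spin":0},{"grip":1,"slide":[0,0,0],"spin":0},{"grip":1,"slide":[0,0,0],"spin":0},{"grip":1,"slide":[0,0,0],"spin":0},{"grip":1,"slide":[0,0,0],"spin":0},{"grip":1,"slide":[0,0,0],"spin":0},{"grip":1,"slide":[0,0,0],"spin":0},{"grip":1,"slide":[0,0,0],"spin":0}], force=25)

```text
time_s: 6.22
ee_pos: [0.5884, 0.2357, 0.0698]
eef_rot: [-1.57, -0.0, -1.137]
force: [-0.0, -0.8, 2.6]
grip_width: 0.03
```

Gripped at 30.0 mm, the knob's width. Lifting straight up.

Call:
step_arm(plan=[{"grip":1,"slide":[0,-0.005,0],"spin":0},{"grip":1,"slide":[0,-0.01,0],"spin":0},{"grip":1,"slide":[0,-0.015,0],"spin":0},{"grip":1,"slide":[0,-0.02,0],"spin":0},{"grip":1,"slide":[0,-0.02,0],"spin":0},{"grip":1,"slide":[0,-0.01,0],"spin":0},{"grip":1,"slide":[0,0,0],"spin":0}])

```text
time_s: 6.8
ee_pos: [0.5892, 0.2361, 0.1524]
eef_rot: [-1.566, -0.0, -1.137]
force: [0.5, 0.6, -1.1]
grip_width: 0.0297
```

```bash
python3 - <<'E'
from h import *
a=cams.camera("side");cv2.imwrite("pics/s3.png",a);o=get_obs();print(o["time_s"],o["ee_pos"],o["force"],o["grip_width"])
cv2.imwrite("pics/c4.png",cv2.resize(a[150:350,170:370],None,fx=3,fy=3,interpolation=2))
E
```

```text
6.85 [0.58853743 0.23591899 0.15032041] [-0.06741522 -0.28257501 -1.2128574 ] 0.02987052747294784
```

View pics/c4.png

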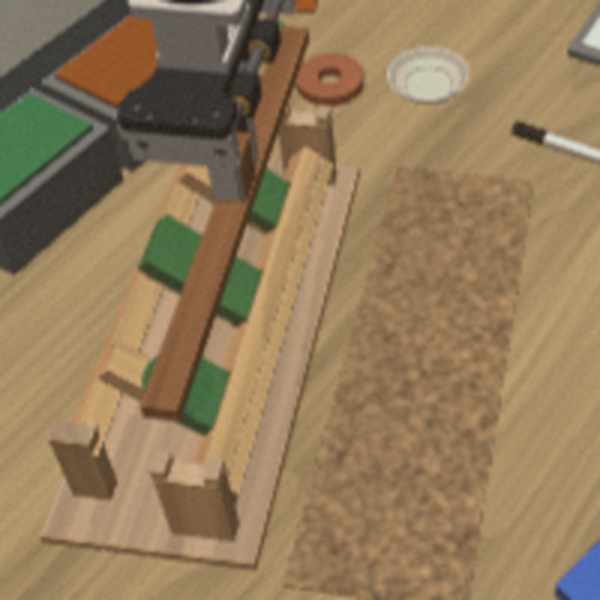

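The bar hangs clear of the posts and the slabs are still seated. Moving it to the mat.

Call:
step_arm(plan=[{"grip":1,"slide":[0,0,-0.01],"spin":0.5},{"grip":1,"slide":[0,0,-0.02],"spin":1.0},{"grip":1,"slide":[0,0,-0.025],"spin":0},{"grip":1,"slide":[0,0,-0.025],"spin":0},{"grip":1,"slide":[0,0,-0.025],"spin":0},{"grip":1,"slide":[0,0,-0.018],"spin":0},{"grip":1,"slide":[0,0,-0.01],"spin":0},{"grip":1,"slide":[0,0.02,0],"spin":0},{"grip":1,"slide":[0,0.025,0],"spin":0},{"grip":1,"slide":[0,0.025,0],"spin":0},{"grip":1,"slide":[0,0.025,0],"spin":0},{"grip":1,"slide":[0,0.025,0],"spin":0},{"grip":1,"slide":[0,0.02,0],"spin":0},{"grip":1,"slide":[0,0.01,0],"spin":0},{"grip":1,"slide":[0,0,0],"spin":0},{"grip":1,"slide":[0,0,0],"spin":0}])

```text
time_s: 8.18
ee_pos: [0.4662, 0.1824, -0.0007]
eef_rot: [-1.572, 0.0, -1.163]
force: [-0.1, -0.2, 0.1]
grip_width: 0.0297
```

```bash
python3 - <<'E'
from h import *
a=cams.camera("side");cv2.imwrite("pics/s4.png",a);o=get_obs();print(o["time_s"],o["ee_pos"],o["eef_rot"],o["force"],o["grip_width"])
cv2.imwrite("pics/c5.png",cv2.resize(a[150:360,170:400],None,fx=2.8,fy=2.8,interpolation=2))
E
```

```text
8.2333 [4.66708163e-01 1.82599222e-01 5.35863526e-05] [-1.57007092e+00 -8.83152599e-05 -1.16322138e+00] [ 0.34535203  0.77683635 -1.14079317] 0.029948143005091396
```

View pics/c5.png

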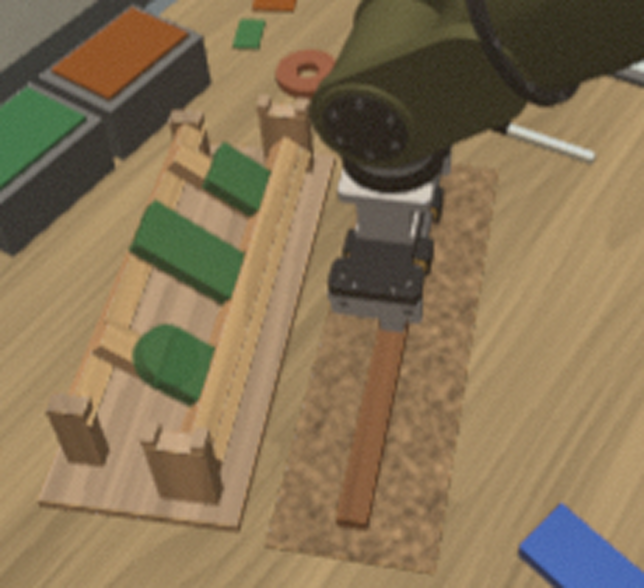

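The bar is square over the mat with margin at its ends. Lowering it slowly.

Call:
step_arm(plan=[{"grip":1,"slide":[0,0.004,0],"spin":0},{"grip":1,"slide":[0,0.004,0],"spin":0},{"grip":1,"slide":[0,0.003,0],"spin":0},{"grip":1,"slide":[0,0.002,0],"spin":0},{"grip":1,"slide":[0,0.001,0],"spin":0},{"grip":1,"slide":[0,0,0],"spin":0}])

```text
time_s: 8.73
ee_pos: [0.4664, 0.1825, -0.0143]
eef_rot: [-1.571, -0.0, -1.163]
force: [-3.2, -0.8, 4.3]
grip_width: 0.0296
```

It has touched down, with a force of about 4 N. Releasing.

Call:
step_arm(plan=[{"grip":0.1,"slide":[0,0,0],"spin":0},{"grip":-0.2,"slide":[0,0,0],"spin":0},{"grip":-0.6,"slide":[0,0,0],"spin":0},{"grip":-0.6,"slide":[0,0,0],"spin":0},{"grip":-0.6,"slide":[0,0,0],"spin":0},{"grip":-0.6,"slide":[0,0,0],"spin":0},{"grip":-0.6,"slide":[0,-0.01,0],"spin":0},{"grip":-0.6,"slide":[0,-0.02,0],"spin":0},{"grip":-0.6,"slide":[0,-0.035,0],"spin":0},{"grip":-0.6,"slide":[0,-0.035,0],"spin":0},{"grip":-0.6,"slide":[0,-0.03,0],"spin":0},{"grip":-0.6,"slide":[0,0,0],"spin":0}])

```text
time_s: 9.73
ee_pos: [0.4688, 0.1833, 0.122]
eef_rot: [-1.561, -0.001, -1.163]
force: [0.0, 0.5, 1.0]
grip_width: 0.0751
```

```bash
python3 - <<'E'
from h import *
a=cams.camera("side");cv2.imwrite("pics/s5.png",a);o=get_obs();print(o["time_s"],o["ee_pos"],o["eef_rot"],o["force"],o["grip_width"])
cv2.imwrite("pics/c6.png",cv2.resize(a[150:360,170:400],None,fx=2.8,fy=2.8,interpolation=2))
cv2.imwrite("pics/c6b.png",cv2.convertScaleAbs(cv2.resize(a[195:305,175:290],None,fx=5.4,fy=5.4,interpolation=2),alpha=1.5))
E
```

```text
9.7833 [0.46777987 0.18295972 0.11887666] [-1.56478045e+00 -6.52362660e-04 -1.16322105e+00] [ 0.40298325 -0.19435639 -1.78254264] 0.07501060622148106
```

View pics/c6.png

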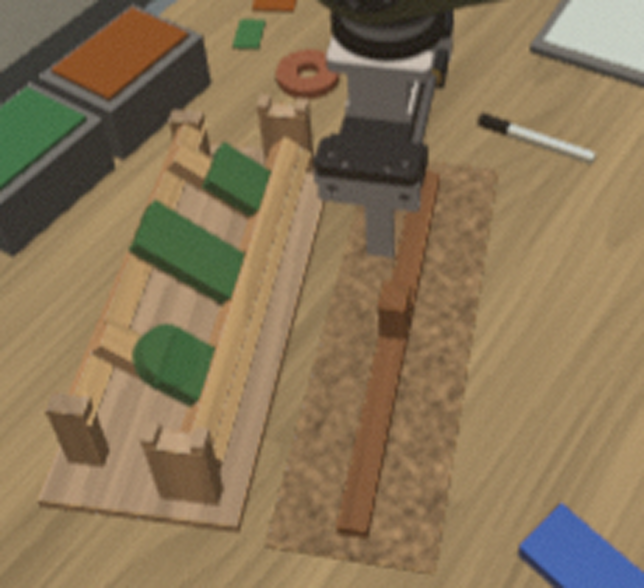

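View pics/c6b.png

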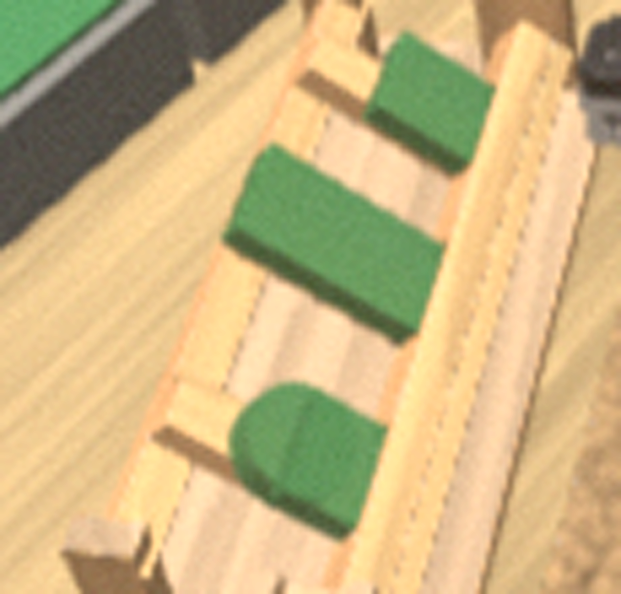

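The bar lies on the mat and all three slabs are still in their pockets. The long one's top corners are at c6b (268,146) and (232,228), which agrees with the fit. Now I'll go over the long slab.

Call:
step_arm(plan=[{"grip":-0.6,"slide":[0,0,0.01],"spin":-1.5},{"grip":-0.6,"slide":[0.0045,0,0.02],"spin":0},{"grip":-0.6,"slide":[0,0,0.03],"spin":0},{"grip":-0.6,"slide":[0,0,0.03],"spin":0},{"grip":-0.6,"slide":[0,0,0.03],"spin":0},{"grip":-0.6,"slide":[0,0,0.025],"spin":0},{"grip":-0.6,"slide":[0,0,0.015],"spin":0},{"grip":-0.6,"slide":[0,0,0.0067],"spin":0},{"grip":-0.6,"slide":[0,0,0],"spin":0},{"grip":-0.6,"slide":[0,0,0],"spin":0},{"grip":-0.6,"slide":[0,0.01,0],"spin":0},{"grip":-0.6,"slide":[0,0.01,0],"spin":0},{"grip":-0.6,"slide":[0,0,0],"spin":0},{"grip":-0.6,"slide":[0,0,0],"spin":0}])

```text
time_s: 10.95
ee_pos: [0.6189, 0.2479, 0.0945]
eef_rot: [-1.572, 0.0, -1.137]
force: [-0.5, -0.0, 0.4]
grip_width: 0.0751
```

```bash
python3 - <<'E'
from h import *
a=cams.camera("side");cv2.imwrite("pics/s6.png",a);o=get_obs();print(o["time_s"],o["ee_pos"],o["eef_rot"],o["force"],o["grip_width"])
cv2.imwrite("pics/c7.png",cv2.convertScaleAbs(cv2.resize(a[165:275,175:290],None,fx=5.4,fy=5.4,interpolation=2),alpha=1.5))
th=.4338;d=np.array([-np.sin(th),np.cos(th),0]);e=np.array([np.cos(th),np.sin(th),0]);p=o["ee_pos"]+[0,0,.041]
print([((proj("side",p+(.0375+.0125)*d+s*.008*e)-[175,165])*5.4)[0].round() for s in(1,-1)])
E
```

```text
11.0 [0.61929927 0.24804154 0.09517704] [-1.57128871e+00  6.93521956e-05 -1.13722496e+00] [-0.0526654  -0.25420778  0.41524395] 0.07517855352034561
[array([286., 418.]), array([324., 422.])]
```

View pics/c7.png

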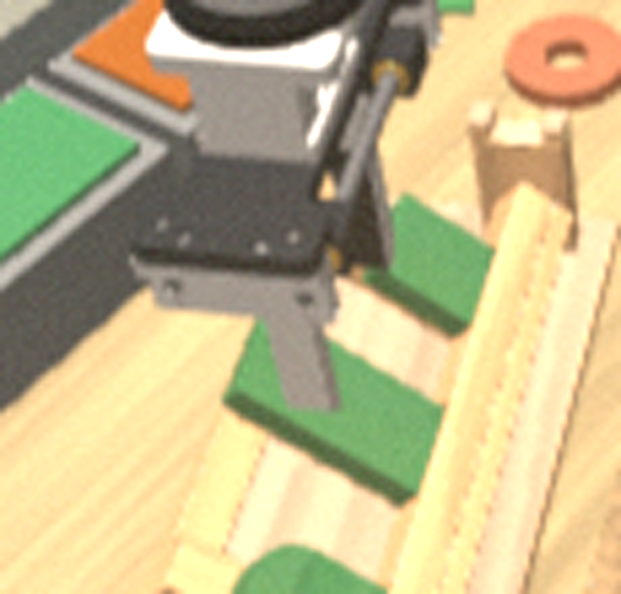

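Call:
step_arm(plan=[{"grip":-0.6,"slide":[0,0.015,0.0019],"spin":0},{"grip":-0.6,"slide":[0,0.015,0],"spin":0},{"grip":-0.6,"slide":[0,0.015,0],"spin":0},{"grip":-0.6,"slide":[0,0.012,0],"spin":0},{"grip":-0.6,"slide":[0,0.01,0],"spin":0},{"grip":-0.6,"slide":[0,0.006,0],"spin":0},{"grip":-0.6,"slide":[0,0.003,0],"spin":0},{"grip":-0.6,"slide":[0,0,0],"spin":0}])

```text
time_s: 11.67
ee_pos: [0.6213, 0.249, 0.0191]
eef_rot: [-1.571, 0.0, -1.137]
force: [1.2, 0.2, 0.1]
grip_width: 0.075
```

```bash
python3 - <<'E'
from h import *
a=cams.camera("side");cv2.imwrite("pics/s7.png",a);o=get_obs();print(o["time_s"],o["ee_pos"],o["eef_rot"],o["force"],o["grip_width"])
cv2.imwrite("pics/c8.png",cv2.convertScaleAbs(cv2.resize(a[185:285,180:280],None,fx=6,fy=6,interpolation=2),alpha=1.5))
th=.4338;d=np.array([-np.sin(th),np.cos(th),0]);e=np.array([np.cos(th),np.sin(th),0])
for z in (.04,.045,.05):
  p=o["ee_pos"]+[0,0,z]
  print([((proj("side",p+(.0375+.0125)*d+s*.008*e)-[180,185])*6)[0].round() for s in(1,-1)])
E
```

```text
11.7167 [0.6215294  0.24904378 0.01967302] [-1.57036419e+00 -7.64185624e-05 -1.13713064e+00] [ 0.3505157  -0.57300543 -0.31069546] 0.07486251709231254
[array([314., 470.]), array([354., 475.])]
[array([312., 463.]), array([352., 467.])]
[array([310., 455.]), array([350., 459.])]
```

View pics/c8.png

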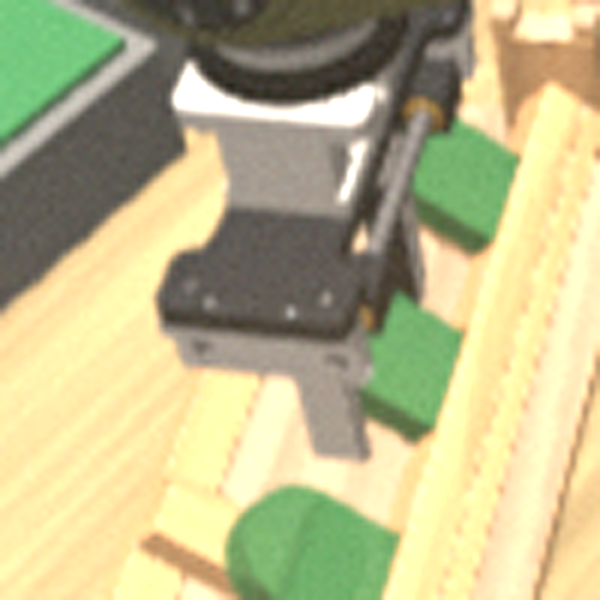

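The fingers straddle the middle of the slab, with the near tip at crop (317-368,457), beside its lower third and clear of the arched slab. I'll go 3 mm deeper and close.

Call:
step_arm(plan=[{"grip":-0.6,"slide":[0,0.003,0],"spin":0},{"grip":-0.4,"slide":[0,0,0],"spin":0},{"grip":-0.3,"slide":[0,0,0],"spin":0},{"grip":0,"slide":[0,0,0],"spin":0},{"grip":0.5,"slide":[0,0,0],"spin":0},{"grip":1,"slide":[0,0,0],"spin":0},{"grip":1,"slide":[0,0,0],"spin":0},{"grip":1,"slide":[0,0,0],"spin":0}], force=15)

```text
time_s: 12.38
ee_pos: [0.6215, 0.249, 0.0166]
eef_rot: [-1.57, -0.0, -1.137]
force: [0.0, -0.2, 2.1]
grip_width: 0.0499
```

Gripped at 49.9 mm. Drawing up the 40° slope.

Call:
step_arm(plan=[{"grip":1,"slide":[0,-0.0026,0.0031],"spin":0},{"grip":1,"slide":[0,-0.0039,0.0046],"spin":0},{"grip":1,"slide":[0,-0.0039,0.0046],"spin":0},{"grip":1,"slide":[0,0,0],"spin":0}], force=15)

```text
time_s: 12.72
ee_pos: [0.6333, 0.2546, 0.0275]
eef_rot: [-1.57, -0.0, -1.137]
force: [-1.7, 0.0, 6.1]
grip_width: 0.0497
```

Call:
step_arm(plan=[{"grip":1,"slide":[0,-0.005,0.0046],"spin":0},{"grip":1,"slide":[0,-0.0043,0.0046],"spin":0},{"grip":1,"slide":[0,-0.0043,0.0046],"spin":0},{"grip":1,"slide":[0,-0.0043,0.0046],"spin":0},{"grip":1,"slide":[0,-0.0043,0.0046],"spin":0},{"grip":1,"slide":[0,0,0],"spin":0}])

```text
time_s: 13.22
ee_pos: [0.6544, 0.2643, 0.05]
eef_rot: [-1.569, -0.0, -1.137]
force: [-0.2, -0.5, -2.3]
grip_width: 0.0498
```

```bash
python3 - <<'E'
from h import *
a=cams.camera("side");cv2.imwrite("pics/s8.png",a);o=get_obs();print(o["time_s"],o["ee_pos"],o["eef_rot"],o["force"],o["grip_width"])
cv2.imwrite("pics/c9.png",cv2.convertScaleAbs(cv2.resize(a[165:285,175:285],None,fx=5,fy=5,interpolation=2),alpha=1.5))
E
```

```text
13.2667 [0.65384461 0.26408369 0.04933416] [-1.56993711e+00 -3.54785435e-05 -1.13701899e+00] [-0.65627325  0.75861916 -2.13188275] 0.049940177870459325
```

View pics/c9.png

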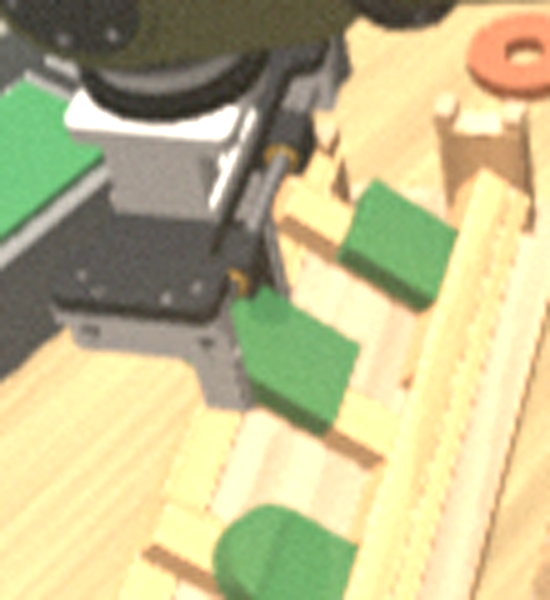

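The slab is out of its pocket: its lower end at crop (330-358,345-430) is now above the rib, and the force is just its weight (about -2.1 N). Lifting. I'll also check what lies around the panel.

Call:
step_arm(plan=[{"grip":1,"slide":[0,-0.008,0],"spin":0},{"grip":1,"slide":[0,-0.018,0],"spin":0},{"grip":1,"slide":[0,-0.025,0],"spin":0},{"grip":1,"slide":[0,-0.03,0],"spin":0},{"grip":1,"slide":[0,-0.03,0],"spin":0},{"grip":1,"slide":[0,-0.02,0],"spin":0},{"grip":1,"slide":[0,-0.009,0],"spin":0},{"grip":1,"slide":[0,0,0],"spin":0}], force=18)

```text
time_s: 13.93
ee_pos: [0.6539, 0.264, 0.1914]
eef_rot: [-1.567, -0.0, -1.137]
force: [0.6, 0.5, -2.4]
grip_width: 0.0499
```

```bash
python3 - <<'E'
from h import *
np.set_printoptions(precision=3,suppress=True)
a=cams.camera("side");cv2.imwrite("pics/s9.png",a);o=get_obs();print(o["time_s"],o["ee_pos"],o["qpos"],o["force"],o["grip_width"])
cv2.imwrite("pics/c10.png",cv2.resize(a[110:310,170:370],None,fx=3,fy=3,interpolation=2))
for n,q in dict(pl_head=(424,160),pl_t1=(462,155),pl_t2=(462,171),marker1=(369,203),marker2=(370,238),dish=(374,170),foil=(360,146)).items(): print(n,atz("top",q,.01)[:2])
print("machine base corners ~",[atz("top",q,.0)[:2] for q in((468,118),(486,175),(570,150))])
E
```

```text
13.9833 [0.653 0.264 0.189] [0.332 0.654 0.958 0.    1.529 1.469] [-0.06   0.338 -2.246] 0.04948812521447664
pl_head [ 0.699 -0.274]
pl_t1 [ 0.727 -0.407]
pl_t2 [ 0.669 -0.407]
marker1 [ 0.533 -0.092]
marker2 [ 0.415 -0.101]
dish [ 0.649 -0.103]
foil [ 0.732 -0.051]
machine base corners ~ [array([ 0.872, -0.433]), array([ 0.665, -0.494]), array([ 0.782, -0.802])]
```

View pics/c10.png

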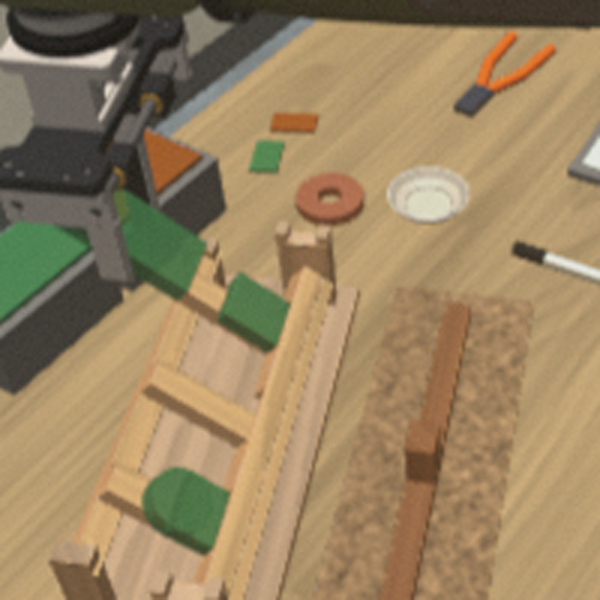

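The slab is held at about its original tilt, with its two neighbours still seated and the bar on the mat. I'll level it against the panel's left edge, where nothing is in the way: the marker is at y ≈ -0.095 and the pliers at x > 0.66. First, the transfer at height.

Call:
step_arm(plan=[{"grip":1,"slide":[0.01,0,-0.0102],"spin":0},{"grip":1,"slide":[0.01,0,-0.0102],"spin":0},{"grip":1,"slide":[0.0199,0,-0.0203],"spin":0},{"grip":1,"slide":[0.0199,0,-0.0203],"spin":0},{"grip":1,"slide":[0.0199,0,-0.0203],"spin":0},{"grip":1,"slide":[0.0199,0,-0.0203],"spin":0},{"grip":1,"slide":[0.0199,0,-0.0203],"spin":0},{"grip":1,"slide":[0.0199,0,-0.0203],"spin":0},{"grip":1,"slide":[0.0199,0,-0.0203],"spin":0},{"grip":1,"slide":[0.0199,0,-0.0203],"spin":0},{"grip":1,"slide":[0.0199,0,-0.0203],"spin":0},{"grip":1,"slide":[0.0199,0,-0.0203],"spin":0},{"grip":1,"slide":[0.0199,0,-0.0203],"spin":0},{"grip":1,"slide":[0.0199,0,-0.0203],"spin":0},{"grip":1,"slide":[0.0199,0,-0.0203],"spin":0},{"grip":1,"slide":[0.0199,0,-0.0203],"spin":0},{"grip":1,"slide":[0.0199,0,-0.0203],"spin":0},{"grip":1,"slide":[0.0199,0,-0.0203],"spin":0},{"grip":1,"slide":[0.01,0,-0.0102],"spin":0},{"grip":1,"slide":[0.01,0,-0.0102],"spin":0}])

```text
time_s: 15.65
ee_pos: [0.4707, -0.2159, 0.1869]
eef_rot: [-1.573, 0.003, -1.138]
force: [0.7, -0.2, -1.7]
grip_width: 0.0497
```

Call:
step_arm(plan=[{"grip":1,"slide":[0,0,0],"spin":-3.5},{"grip":1,"slide":[0,0,0],"spin":-7},{"grip":1,"slide":[0,0,0],"spin":-7},{"grip":1,"slide":[0,0,0],"spin":-7},{"grip":1,"slide":[0,0,0],"spin":-7},{"grip":1,"slide":[0,0,0],"spin":-7},{"grip":1,"slide":[0,0,0],"spin":-7},{"grip":1,"slide":[0,0,0],"spin":-7},{"grip":1,"slide":[0,0,0],"spin":-7},{"grip":1,"slide":[0,0,0],"spin":-7},{"grip":1,"slide":[0,0,0],"spin":-3.5},{"grip":1,"slide":[0,0,0],"spin":0},{"grip":1,"slide":[0,0,0],"spin":0}])

```text
time_s: 16.73
ee_pos: [0.4716, -0.2147, 0.1875]
eef_rot: [-1.57, 0.002, 0.082]
force: [0.7, -0.1, -1.8]
grip_width: 0.0499
```

```bash
python3 - <<'E'
from h import *
np.set_printoptions(precision=4,suppress=True)
a=cams.camera("side");b=cams.camera("top");cv2.imwrite("pics/s10.png",a);cv2.imwrite("pics/t10.png",b);o=get_obs();print(o["time_s"],o["ee_pos"],o["eef_rot"],o["qpos"],o["force"],o["grip_width"])
cv2.imwrite("pics/c11.png",cv2.resize(a[60:210,290:460],None,fx=4,fy=4,interpolation=2))
E
```

```text
16.8333 [ 0.4719 -0.2148  0.1881] [-1.5701  0.0011  0.0824] [-0.4979  0.2136  1.5779 -0.      1.3513 -0.5803] [-0.1236 -0.7318 -2.2002] 0.049779541819094664
```

View pics/c11.png

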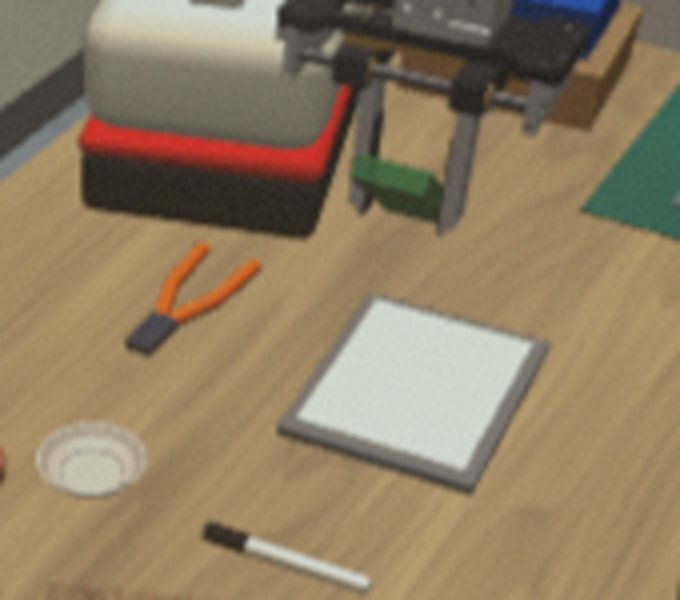

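The slab is held with its upper end toward the camera at crop (360-440,157-215), next to the panel's left edge. Descending to just above contact.

Call:
step_arm(plan=[{"grip":1,"slide":[0,0.012,0],"spin":0},{"grip":1,"slide":[0,0.024,0],"spin":0},{"grip":1,"slide":[0,0.028,0],"spin":0},{"grip":1,"slide":[0,0.028,0],"spin":0},{"grip":1,"slide":[0,0.028,0],"spin":0},{"grip":1,"slide":[0,0.028,0],"spin":0},{"grip":1,"slide":[0,0.02,0],"spin":0},{"grip":1,"slide":[0,0.01,0],"spin":0},{"grip":1,"slide":[0,0.005,0],"spin":0},{"grip":1,"slide":[0,0,0],"spin":0},{"grip":1,"slide":[0,0,0],"spin":0}])

```text
time_s: 17.75
ee_pos: [0.4728, -0.2153, 0.0069]
eef_rot: [-1.572, -0.001, 0.084]
force: [1.0, -0.1, -1.4]
grip_width: 0.05
```

```bash
python3 - <<'E'
from h import *
np.set_printoptions(precision=4,suppress=True)
a=cams.camera("side");cv2.imwrite("pics/s11.png",a);o=get_obs();print(o["time_s"],o["ee_pos"],o["eef_rot"],o["force"],o["grip_width"])
cv2.imwrite("pics/c12.png",cv2.convertScaleAbs(cv2.resize(a[100:200,330:450],None,fx=6,fy=6,interpolation=2),alpha=1.4))
e=np.array([np.cos(.084),np.sin(.084),0])
for z in(.041,.045,.05): print([((proj("side",o["ee_pos"]+[0,0,z]+k*e)-[330,100])*6)[0].round() for k in(.0313,-.0313)])
E
```

```text
17.8 [ 0.4729 -0.2154  0.0072] [-1.5718 -0.0016  0.0843] [ 0.1622  0.8203 -2.1612] 0.05006818830530021
[array([255., 381.]), array([375., 419.])]
[array([256., 375.]), array([376., 412.])]
[array([257., 367.]), array([377., 404.])]
```

View pics/c12.png

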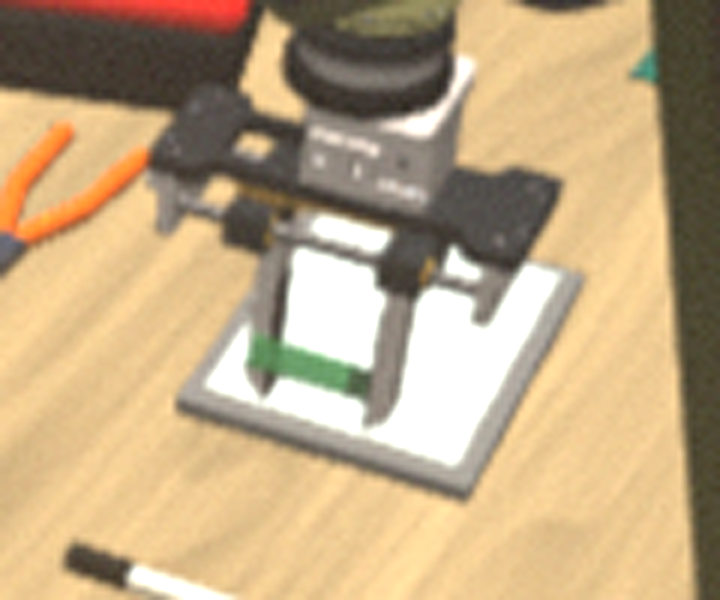

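```bash
python3 - <<'E'
from h import *
np.set_printoptions(precision=4,suppress=True)
e=np.array([np.cos(.084),np.sin(.084),0]);o=np.array([-np.sin(.084),np.cos(.084),0])
p=np.array([.4729,-.2154,.0072])
for dz in(.055,.061):
  for t in(30,40,50):
    u=o*np.cos(np.radians(t))+[0,0,np.sin(np.radians(t))]; n=-o*np.sin(np.radians(t))+[0,0,np.cos(np.radians(t))]
    c=p+[0,0,dz]
    print(dz,t,[((proj("side",c+.056*u+k*e+h*n)-[330,100])*6)[0].round() for k,h in((.025,.008),(-.025,.008),(.025,-.008),(-.025,-.008))])
a=cv2.imread("pics/s11.png")
cv2.imwrite("pics/c13.png",cv2.convertScaleAbs(cv2.resize(a[145:180,365:405],None,fx=16,fy=16,interpolation=2),alpha=1.4))
print("crop c13 = (full-[365,145])*16")
E
```

```text
0.055 30 [array([241., 358.]), array([342., 389.]), array([232., 390.]), array([332., 422.])]
0.055 40 [array([248., 338.]), array([349., 369.]), array([238., 370.]), array([338., 402.])]
0.055 50 [array([256., 319.]), array([356., 349.]), array([244., 350.]), array([344., 381.])]
0.061 30 [array([243., 348.]), array([343., 379.]), array([234., 380.]), array([333., 412.])]
0.061 40 [array([249., 328.]), array([350., 358.]), array([239., 361.]), array([339., 392.])]
0.061 50 [array([257., 308.]), array([358., 339.]), array([245., 340.]), array([346., 371.])]
crop c13 = (full-[365,145])*16
```

View pics/c13.png

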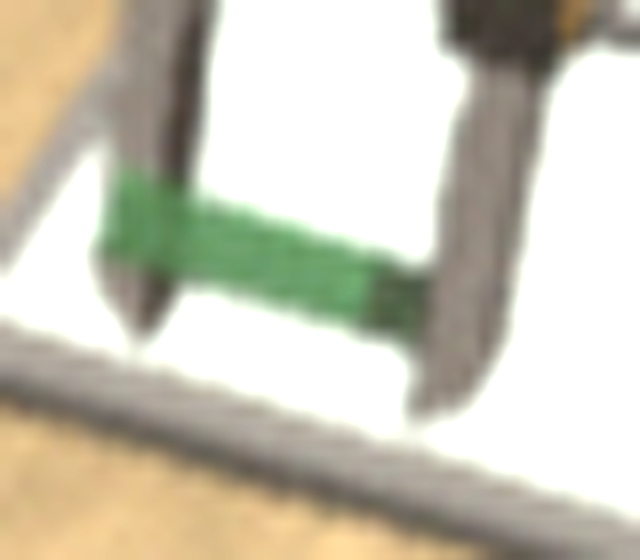

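The tapered tips and slab end (crop corners (118,178) to (368,325)) fit a tilt of about 40°, with the slab's centre about 58-61 mm above the reported z. Lowering now, while shifting outward so the slab pivots on its lower edge.

Call:
step_arm(plan=[{"grip":1,"slide":[0,0.005,0],"spin":0},{"grip":1,"slide":[0,0.005,0.001],"spin":0},{"grip":1,"slide":[0,0.004,0.0025],"spin":0},{"grip":1,"slide":[0,0.004,0.0025],"spin":0},{"grip":1,"slide":[0,0,0],"spin":0}], force=15)

```text
time_s: 18.22
ee_pos: [0.4716, -0.2084, -0.0126]
eef_rot: [-1.57, 0.0, 0.085]
force: [0.4, 0.8, -1.0]
grip_width: 0.0498
```

Call:
step_arm(plan=[{"grip":1,"slide":[0,0.004,0.0025],"spin":0},{"grip":1,"slide":[0,0.004,0.002],"spin":0},{"grip":1,"slide":[0,0.003,0.001],"spin":0},{"grip":1,"slide":[0,0,0],"spin":0}])

```text
time_s: 18.55
ee_pos: [0.4709, -0.2032, -0.0238]
eef_rot: [-1.57, 0.001, 0.085]
force: [-0.3, 0.7, -0.1]
grip_width: 0.05
```

```bash
python3 - <<'E'
from h import *
np.set_printoptions(precision=4,suppress=True)
a=cams.camera("side");cv2.imwrite("pics/s12.png",a);o=get_obs();print(o["time_s"],o["ee_pos"],o["eef_rot"],o["force"],o["moment"],o["grip_width"])
cv2.imwrite("pics/c14.png",cv2.convertScaleAbs(cv2.resize(a[130:190,350:430],None,fx=9,fy=9,interpolation=2),alpha=1.4))
E
```

```text
18.6 [ 0.4709 -0.2034 -0.0236] [-1.5704  0.0009  0.0849] [ 0.5788 -0.0734 -3.7421] [-0.0131 -0.124  -0.0052] 0.04957791524408543
```

View pics/c14.png

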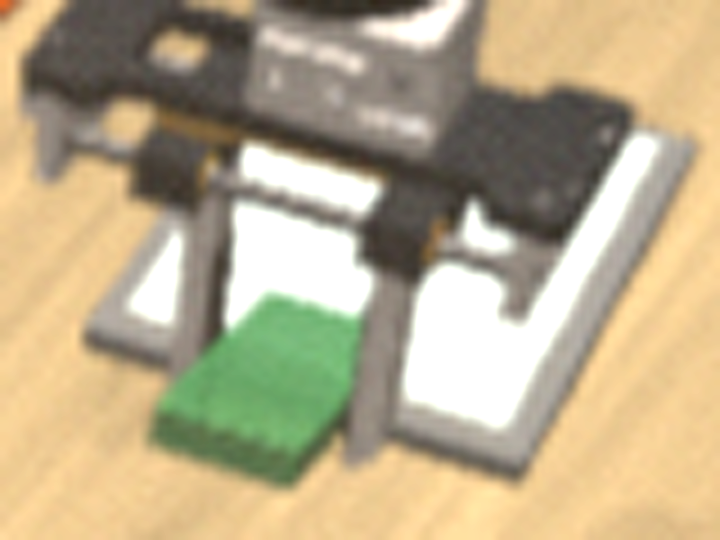

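```bash
cat > slab.py <<'E'
from h import *
np.set_printoptions(precision=4,suppress=True)
# obs: list of (k lateral +-1 along tool x, u +-1 (+1 = tool z end), h +-1 top/bottom, cam, pixel)
def fit(tcp,yaw,obs,fixz=None):
    e=np.array([np.cos(yaw),np.sin(yaw),0]);o=np.array([-np.sin(yaw),np.cos(yaw),0])
    def pts(q):
        t=q[0];u=o*np.cos(t)+[0,0,np.sin(t)];n=-o*np.sin(t)+[0,0,np.cos(t)]
        c=tcp+[0,0,q[3]]+q[1]*e+q[2]*o
        return [proj(cam,c+k*.025*e+uu*.056*u+h*.008*n)[0] for k,uu,h,cam,p in obs]
    f=lambda q:np.concatenate([np.concatenate(pts(q))-np.concatenate([np.array(o_[4]) for o_ in obs]),[q[1]/.002,q[2]/.004]])
    r=least_squares(f,[.3,0,0,.055]);print("tilt deg",np.degrees(r.x[0]),"lat,len,dz",r.x[1:],"res",r.fun.round(2),"center z",tcp[2]+r.x[3]);return r.x
E
python3 - <<'E'
from slab import *
g=lambda u,v:crop(u,v,350,130,9)
fit(np.array([.4709,-.2034,-.0236]),.085,[(1,1,1,"side",g(165,402)),(-1,1,1,"side",g(300,445)),(1,1,-1,"side",g(152,440)),(-1,1,-1,"side",g(286,487)),(1,-1,1,"side",g(264,295))])
E
```

```text
tilt deg 18.49197367375212 lat,len,dz [ 0.0002 -0.0003  0.0572] res [-0.94 -0.56  0.47 -0.03 -0.61  0.24  0.79  0.35  0.42  0.09  0.11 -0.07] center z 0.03361234105609126
```

It's pivoting well: the fitted tilt is about 18°, down from 40°, with negligible force. Continuing.

Call:
step_arm(plan=[{"grip":1,"slide":[0,0.003,0.001],"spin":0},{"grip":1,"slide":[0,0.003,0.001],"spin":0},{"grip":1,"slide":[0,0.002,0],"spin":0},{"grip":1,"slide":[0,0,0],"spin":0}])

```text
time_s: 18.93
ee_pos: [0.4709, -0.2014, -0.0315]
eef_rot: [-1.571, 0.0, 0.085]
force: [-1.1, -0.0, -1.4]
grip_width: 0.0498
```

```bash
python3 - <<'E'
from h import *
np.set_printoptions(precision=4,suppress=True)
a=cams.camera("side");cv2.imwrite("pics/s13.png",a);o=get_obs();print(o["time_s"],o["ee_pos"],o["eef_rot"],o["force"],o["moment"],o["grip_width"])
cv2.imwrite("pics/c15.png",cv2.convertScaleAbs(cv2.resize(a[130:190,350:430],None,fx=9,fy=9,interpolation=2),alpha=1.4))
E
```

```text
18.9833 [ 0.4709 -0.2015 -0.0314] [-1.5706  0.0005  0.0847] [ 0.3547  0.0522 -1.7681] [-0.0296 -0.053   0.0428] 0.04992981676426208
```

View pics/c15.png

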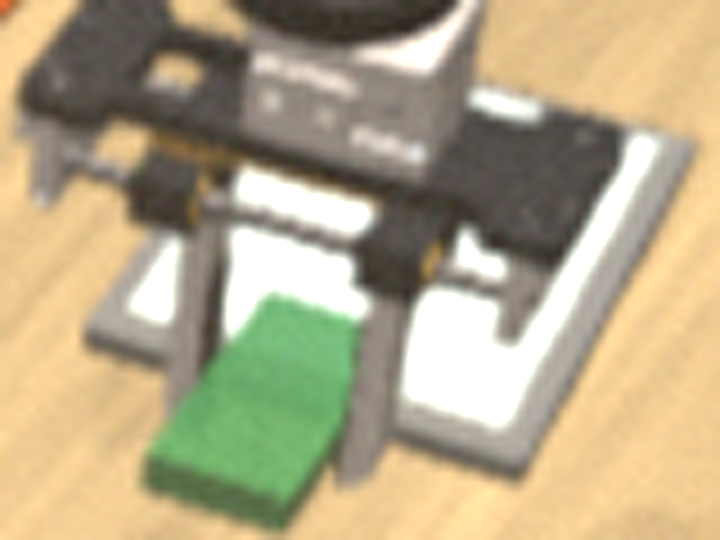

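```bash
python3 - <<'E'
from slab import *
g=lambda u,v:crop(u,v,350,130,9)
fit(np.array([.4709,-.2015,-.0314]),.0847,[(1,1,1,"side",g(158,447)),(-1,1,1,"side",g(294,493)),(1,1,-1,"side",g(146,482)),(-1,1,-1,"side",g(280,529)),(1,-1,1,"side",g(268,293))])
E
```

```text
tilt deg 9.40753099818821 lat,len,dz [-0.0005 -0.0011  0.0575] res [-1.03 -0.45  0.14 -0.22 -0.48  0.25  0.76  0.4   0.18  0.03 -0.26 -0.27] center z 0.02611902069611876
```

Call:
step_arm(plan=[{"grip":1,"slide":[0,0.002,0.0005],"spin":0},{"grip":1,"slide":[0,0.002,0],"spin":0},{"grip":1,"slide":[0,0.0015,0],"spin":0},{"grip":1,"slide":[0,0,0],"spin":0}])

```text
time_s: 19.32
ee_pos: [0.471, -0.201, -0.0368]
eef_rot: [-1.571, 0.0, 0.085]
force: [-0.4, 0.6, -0.8]
grip_width: 0.0497
```

Call:
step_arm(plan=[{"grip":1,"slide":[0,0.0015,0],"spin":0},{"grip":1,"slide":[0,0,0],"spin":0}])

```text
time_s: 19.48
ee_pos: [0.4711, -0.2011, -0.0381]
eef_rot: [-1.571, -0.0, 0.085]
force: [0.5, 1.6, 0.6]
grip_width: 0.0503
```

```bash
python3 - <<'E'
from h import *
np.set_printoptions(precision=4,suppress=True)
a=cams.camera("side");cv2.imwrite("pics/s14.png",a);o=get_obs();print(o["time_s"],o["ee_pos"],o["eef_rot"],o["force"],o["moment"],o["grip_width"])
cv2.imwrite("pics/c16.png",cv2.convertScaleAbs(cv2.resize(a[130:195,350:430],None,fx=9,fy=9,interpolation=2),alpha=1.4))
E
```

```text
19.5333 [ 0.4711 -0.2011 -0.0381] [-1.5709 -0.0001  0.0846] [ 1.2737  0.9393 -0.6186] [ 0.008  -0.2445  0.0119] 0.04953408251468124
```

View pics/c16.png

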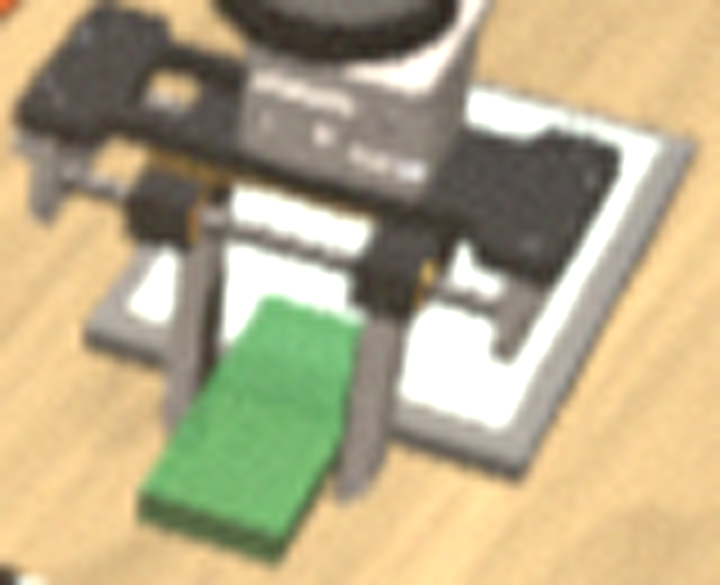

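```bash
python3 - <<'E'
from slab import *
g=lambda u,v:crop(u,v,350,130,9)
fit(np.array([.4711,-.2011,-.0381]),.0847,[(1,1,1,"side",g(151,487)),(-1,1,1,"side",g(287,533)),(1,1,-1,"side",g(140,517)),(-1,1,-1,"side",g(274,563)),(1,-1,1,"side",g(266,297))])
E
```

```text
tilt deg 2.115155071006324 lat,len,dz [-0.0005 -0.0011  0.0559] res [-1.04 -0.54 -0.02 -0.29 -0.32  0.29  0.76  0.55  0.21 -0.01 -0.25 -0.27] center z 0.017755372020029428
```

Call:
step_arm(plan=[{"grip":1,"slide":[0,0.001,0],"spin":0},{"grip":1,"slide":[0,0,0],"spin":0}])

```text
time_s: 19.7
ee_pos: [0.4711, -0.2011, -0.0388]
eef_rot: [-1.571, -0.0, 0.085]
force: [-0.7, 2.2, 3.6]
grip_width: 0.0499
```

Call:
step_arm(plan=[{"grip":1,"slide":[0,0.001,0],"spin":0},{"grip":1,"slide":[0,0,0],"spin":0}])

```text
time_s: 19.87
ee_pos: [0.4712, -0.2011, -0.0389]
eef_rot: [-1.571, -0.0, 0.085]
force: [-6.3, 3.9, 18.8]
grip_width: 0.0499
```

```bash
python3 - <<'E'
from h import *
np.set_printoptions(precision=4,suppress=True)
a=cams.camera("side");cv2.imwrite("pics/s15.png",a);o=get_obs();print(o["time_s"],o["ee_pos"],o["eef_rot"],o["force"],o["moment"],o["grip_width"])
cv2.imwrite("pics/c17.png",cv2.convertScaleAbs(cv2.resize(a[155:200,360:400],None,fx=13,fy=13,interpolation=2),alpha=1.4))
E
```

```text
19.9167 [ 0.4712 -0.2012 -0.0389] [-1.571  -0.0003  0.0847] [-6.3736  4.3898 17.9351] [ 0.7522  1.228  -0.0058] 0.04981113490565019
```

View pics/c17.png

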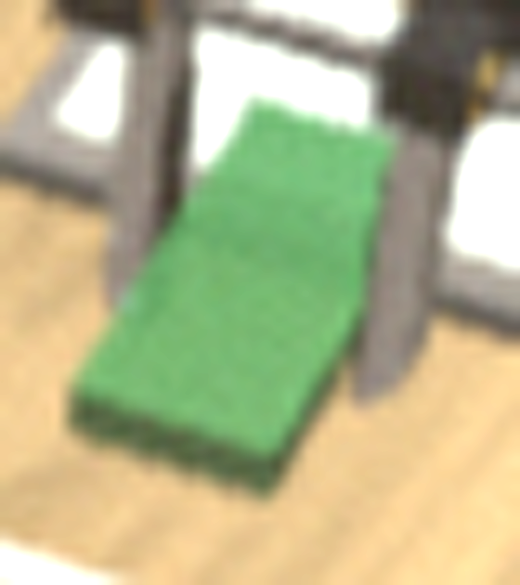

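Call:
step_arm(plan=[{"grip":1,"slide":[0,-0.0015,0],"spin":0},{"grip":1,"slide":[0,0,0],"spin":0}], force=20)

```text
time_s: 20.08
ee_pos: [0.4711, -0.2012, -0.0384]
eef_rot: [-1.571, -0.0, 0.085]
force: [0.0, 0.1, -1.7]
grip_width: 0.0499
```

```bash
python3 - <<'E'
from slab import *
g=lambda u,v:crop(u,v,360,155,13)
fit(np.array([.4712,-.2012,-.0389]),.0847,[(1,1,1,"side",g(82,385)),(-1,1,1,"side",g(278,455)),(1,1,-1,"side",g(68,430)),(-1,1,-1,"side",g(264,493)),(1,-1,1,"side",g(253,103))])
o=get_obs();print(o["time_s"],o["ee_pos"],o["force"])
E
```

```text
tilt deg 0.643509484999169 lat,len,dz [-0.0001 -0.0006  0.056 ] res [-0.85 -0.41  0.18 -0.43 -0.22  0.2   0.65  0.73  0.13 -0.05 -0.05 -0.14] center z 0.017079685775404044
20.0833 [ 0.4711 -0.2012 -0.0384] [ 0.012   0.1429 -1.6864]
```

The fit shows about 0.6-1° of tilt left. At the bottom, the fingertips had just touched the bench (about 18 N, under the limit), and I've backed off. Firming the grip and lifting.

Call:
step_arm(plan=[{"grip":1,"slide":[0,0,0],"spin":0},{"grip":1,"slide":[0,0,0],"spin":0},{"grip":1,"slide":[0,-0.003,0],"spin":0},{"grip":1,"slide":[0,-0.008,0],"spin":0},{"grip":1,"slide":[0,-0.013,0],"spin":0},{"grip":1,"slide":[0,-0.015,0],"spin":0},{"grip":1,"slide":[0,-0.015,0],"spin":0},{"grip":1,"slide":[0,-0.015,0],"spin":0},{"grip":1,"slide":[0,-0.015,0],"spin":0},{"grip":1,"slide":[0,-0.013,0],"spin":0},{"grip":1,"slide":[0,-0.009,0],"spin":0},{"grip":1,"slide":[0,-0.005,0],"spin":0},{"grip":1,"slide":[0,-0.002,0],"spin":0},{"grip":1,"slide":[0,0,0],"spin":0},{"grip":1,"slide":[0,0,0],"spin":0}], force=40)

```text
time_s: 21.33
ee_pos: [0.4707, -0.2009, 0.0739]
eef_rot: [-1.57, 0.001, 0.085]
force: [0.1, 0.4, -2.1]
grip_width: 0.0494
```

```bash
python3 - <<'E'
from h import *
np.set_printoptions(precision=4,suppress=True)
a=cams.camera("side");b=cams.camera("top");cv2.imwrite("pics/s16.png",a);cv2.imwrite("pics/t16.png",b);o=get_obs();print(o["time_s"],o["ee_pos"],o["eef_rot"],o["force"],o["moment"],o["grip_width"])
cv2.imwrite("pics/c18.png",cv2.convertScaleAbs(cv2.resize(a[105:175,345:415],None,fx=8.5,fy=8.5,interpolation=2),alpha=1.4))
E
```

```text
21.4333 [ 0.4707 -0.2009  0.0738] [-1.5701  0.001   0.0846] [-0.1013  0.2831 -1.4713] [-0.0058 -0.051   0.0112] 0.04958350599541376
```

View pics/c18.png

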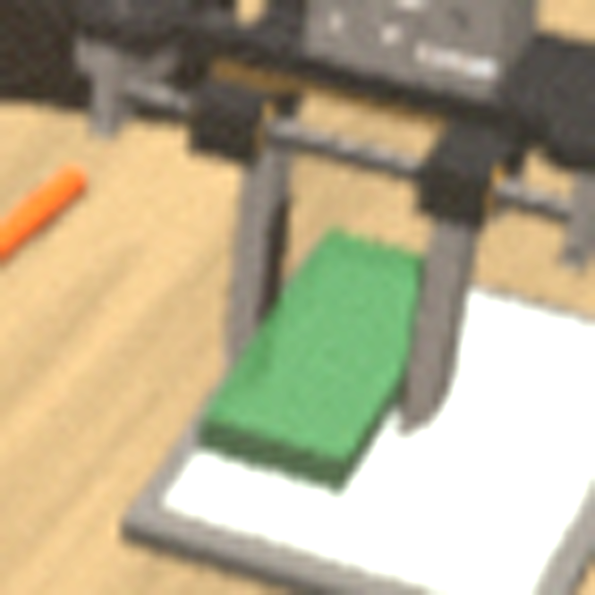

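View pics/t16.png

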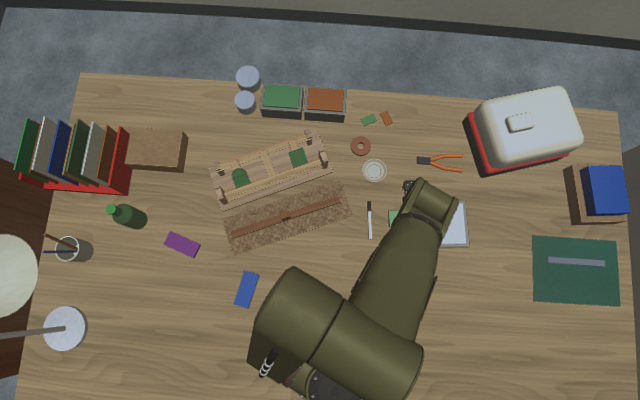

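```bash
python3 - <<'E'
from slab import *
g=lambda u,v:crop(u,v,345,105,8.5)
x=fit(np.array([.4707,-.2009,.0738]),.0846,[(1,1,1,"side",g(211,410)),(-1,1,1,"side",g(350,457)),(1,1,-1,"side",g(202,441)),(-1,1,-1,"side",g(340,493)),(1,-1,1,"side",g(331,230))])
E
```

```text
tilt deg 0.5596393205344372 lat,len,dz [-0.0004 -0.0008  0.0578] res [-0.84 -0.23  0.2  -0.49 -0.3   0.8   0.67 -0.02 -0.04 -0.05 -0.19 -0.21] center z 0.13159817661503836
```

Call:
step_arm(plan=[{"grip":1,"slide":[-0.001,0,-0.003],"spin":0},{"grip":1,"slide":[0,0,-0.007],"spin":0},{"grip":1,"slide":[0,0,-0.012],"spin":0},{"grip":1,"slide":[0,0,-0.015],"spin":0},{"grip":1,"slide":[0,0,-0.017],"spin":0},{"grip":1,"slide":[0,0,-0.017],"spin":0},{"grip":1,"slide":[0,0,-0.017],"spin":0},{"grip":1,"slide":[0,0,-0.014],"spin":0},{"grip":1,"slide":[0,0,-0.01],"spin":0},{"grip":1,"slide":[0,0,-0.007],"spin":0},{"grip":1,"slide":[0,0,-0.004],"spin":0},{"grip":1,"slide":[0,0,0],"spin":0},{"grip":1,"slide":[0,0,0],"spin":0},{"grip":1,"slide":[0,0,0],"spin":0}])

```text
time_s: 22.6
ee_pos: [0.4805, -0.3232, 0.0745]
eef_rot: [-1.571, 0.0, 0.085]
force: [-0.9, 0.6, -1.7]
grip_width: 0.0496
```

```bash
python3 - <<'E'
from h import *
np.set_printoptions(precision=4,suppress=True)
a=cams.camera("side");b=cams.camera("top");cv2.imwrite("pics/s17.png",a);o=get_obs();print(o["time_s"],o["ee_pos"],o["eef_rot"],o["force"],o["joint_vel"],o["grip_width"])
cv2.imwrite("pics/c19.png",cv2.convertScaleAbs(cv2.resize(a[85:160,360:435],None,fx=8,fy=8,interpolation=2),alpha=1.4))
E
```

```text
22.7 [ 0.4805 -0.3232  0.0746] [-1.5708 -0.0001  0.0853] [-0.6188  0.6097 -2.1018] [-0.0011  0.0001 -0.0015  0.0003  0.0006 -0.001 ] 0.049745629890735485
```

View pics/c19.png

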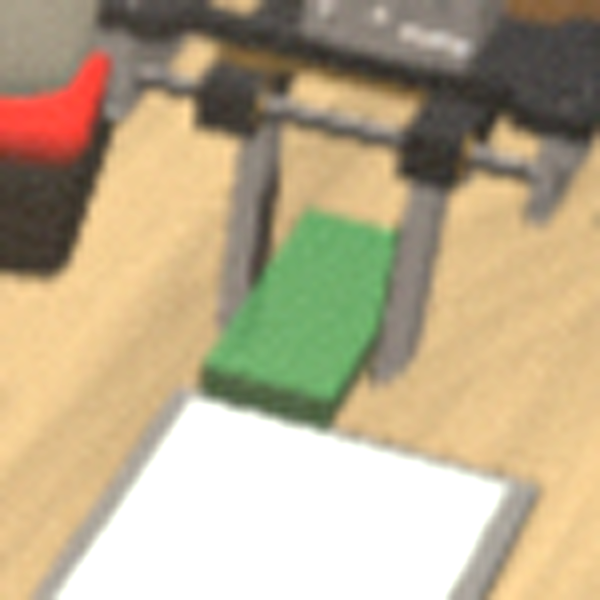

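View pics/s17.png

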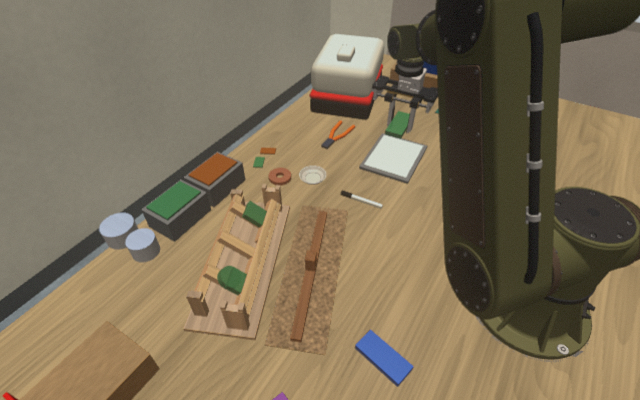

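```bash
python3 - <<'E'
from slab import *
g=lambda u,v:crop(u,v,360,85,8)
x=fit(np.array([.4805,-.3232,.0746]),.0853,[(1,1,1,"side",g(211,366)),(-1,1,1,"side",g(336,397)),(1,1,-1,"side",g(203,386)),(-1,1,-1,"side",g(326,427)),(1,-1,1,"side",g(310,208))])
d=cv2.absdiff(cv2.imread("pics/s15.png"),cv2.imread("pics/s17.png"))[160:345,180:350].max(2);print("rack/mat px changed since levelling:",(d>40).sum())
E
```

```text
tilt deg -0.216077494620196 lat,len,dz [-0.0007 -0.0011  0.0583] res [-0.77 -1.05  0.1  -0.35 -0.38  1.01  0.56  0.49 -0.04 -0.12 -0.33 -0.28] center z 0.13287087187991165
rack/mat px changed since levelling: 0
```

The slab is level to within about 1°, its centre is 11.9-12.2 cm above the panel top over the middle, and it isn't moving. Handing in.

```bash
python3 - <<'E'
from station import hand_in, get_obs
print(get_obs()["time_s"]); print(hand_in())
E
```

```text
22.7
the job is handed in; nothing more can be done
None
```

The job is done and handed in at 22.7 s. The keeper bar lies on the cork mat, and the long green slab from the middle pocket is held level over the middle of the light panel. The tool can only spin about its vertical axis. So I levelled the slab by pivoting its lower edge on the panel's left edge in a light 15 N grip, then firmed the grip to 40 N and lifted.

**Last checks**
- **Level:** camera fits put the tilt between -0.2° and 0.6°.
- **Position:** the tool is at (0.4805, -0.3232), against the measured panel centre of (0.4805, -0.324).
- **Height:** the slab's centre is about 11.9 to 12.2 cm above the panel top.
- **Grip and motion:** the opening reads 49.7 mm, the force shows only the slab's weight, and joint speeds are practically zero.
- **Rest of the scene:** the other two slabs are still in their pockets, the bar is on the mat, and the dish, pliers, marker and foil roll look unmoved.

**What went wrong or disagreed**
- **Height offset:** the fingertips are really about 4 cm higher than the reported height. My first grip therefore closed just above the bar's knob without touching anything, and I corrected for the offset after that.
- **Slab height:** the camera fit and my first rack measurement differ by about 3 mm on the slab's height in the hand.
- **Bench contact:** the force jumped to about 18 N at the lowest point of levelling. I took this to be the fingertips touching the bench and backed off straight away.

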